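# Leak-scan the cover joint of a test cell

## Task

Get the leak tester ready: clear every sample pot off the test cell and stand it upright in the grey tray, and put the paper roll that is exactly as tall as the recorder's back plate down on the recorder's spindle, leaving the other rolls, the bottle and the beaker alone. Then take the probe from its rest and guide its tip slowly (about 20 mm/s) and without skipping along the cell's black stepped joint, on it or no more than a few millimetres above it, from the end beside the brass plug to the other end. Finally lay the probe back in its rest.

Things in the scene. Friction and masses are not known exactly. Their poses are not given: they have to be found in the camera images.
- cell: fixed flat aluminium test cell, 160 mm (x) by 260 mm (y), flat top 35 mm above its origin (centre of underside). Its two half covers meet flush in a stepped joint, a thin black line on top: from (40, 85) mm straight to (40, 0), across to (-30, 0), on to (-30, -85), in the cell's frame (the line goes on straight to both edges). A brass plug 22 mm across, 6 mm high, on top at (15, 116) mm, is beside the end where the scan starts
- seam0 (a point): point of the joint, on the cell's top face, at (40, 85) mm in the cell's frame: at the end beside the brass plug
- seam1 (a point): point of the joint, on the cell's top face, at (40, 57) mm in the cell's frame: a third along the first leg
- seam2 (a point): point of the joint, on the cell's top face, at (40, 28) mm in the cell's frame: two thirds along the first leg
- seam3 (a point): point of the joint, on the cell's top face, at (40, 0) mm in the cell's frame: at the first corner
- seam4 (a point): point of the joint, on the cell's top face, at (5, 0) mm in the cell's frame: half way along the crossing leg
- seam5 (a point): point of the joint, on the cell's top face, at (-30, 0) mm in the cell's frame: at the second corner
- seam6 (a point): point of the joint, on the cell's top face, at (-30, -28) mm in the cell's frame: a third along the last leg
- seam7 (a point): point of the joint, on the cell's top face, at (-30, -57) mm in the cell's frame: two thirds along the last leg
- seam8 (a point): point of the joint, on the cell's top face, at (-30, -85) mm in the cell's frame: at the far end
- pot0: low white sample pot with a red screw cap, 54 mm across, 34 mm high, about 80 g, standing upright on the cell's top at the start (one to three pots are present, None if absent); origin at the centre of its underside, z up through the cap
- pot1: low white sample pot with a red screw cap, 54 mm across, 34 mm high, about 80 g, standing upright on the cell's top at the start (one to three pots are present, None if absent); origin at the centre of its underside, z up through the cap
- pot2: low white sample pot with a red screw cap, 54 mm across, 34 mm high, about 80 g, standing upright on the cell's top at the start (one to three pots are present, None if absent); origin at the centre of its underside, z up through the cap
- tray: fixed grey tray for the pots, 220 mm (its x) by 150 mm (its y), walls 20 mm high and 4 mm thick, inner floor 4 mm above its origin (centre of the underside, on the bench); three pots fit in a row along its x, 66 mm apart
- recorder: fixed chart recorder: grey box 110 x 110 x 30 mm with an upright steel spindle in the middle of its top and a grey back plate, 90 mm wide (along its y), 48 to 54 mm from the spindle axis towards its -x (towards the robot); the plate's top is 60 mm above the deck. Origin at the centre of the underside
- deck (a point): centre of the round deck that the paper roll sits on, at the foot of the spindle, 33 mm above the bench; the spindle is 15 mm thick and 42 mm high above it, its last 10 mm tapered
- roll_mid: chart paper roll standing on end, 56 mm across, 60 mm high (exactly as tall as the recorder's back plate above its deck), with a 25 mm bore right through, about 120 g: the one that fits the recorder. Origin at the centre of its underside, z along the bore
- roll_short: a look-alike roll of the same diameter and bore, only 40 mm high; stays where it is. Origin at the centre of its underside
- roll_tall: a look-alike roll of the same diameter and bore, 80 mm high; stays where it is. Origin at the centre of its underside
- probe: leak-detector probe, a stylus lying level on its rest: round black handle 22 mm thick, 110 mm long, origin at its middle on the axis; along +x a tapering steel nozzle 60 mm long ends in the tip, 115 mm from the origin; a 26 mm square grey tail block lies 55 to 75 mm behind the origin. About 120 g, balances about 8 mm behind the origin
- tip (a point): the probe's tip, 5 mm thick, on its axis 115 mm ahead of its origin
- rest: fixed steel rest for the probe: two upward V notches 84 mm apart along its x (each 12 mm thick, tips 66 mm high) on a 130 x 60 x 8 mm foot. The handle lies in both along the rest's x, its middle midway between them, axis 60 mm above the rest's origin (centre of the underside, on the bench), nozzle towards the rest's +x at the start
- wash_bottle: bystander: white bottle with a yellow cap, 68 mm across, 170 mm high; origin at the centre of its underside
- beaker: bystander: glass beaker holding rods, 82 mm across, 110 mm high, rods up to 180 mm; origin at the centre of its underside
Not all that is in view belongs to the job. Of the things that look like the recorder, the middle-sized one is meant. What is shaped like the roll_mid but turquoise is not meant.

How it is judged:
On the way, in this order (a step that is already met when the one before it is completed fails the run):
1. all pots present stand upright in the tray and the middle roll is on the recorder's spindle, all let go (x of pot0 in the frame of tray between -0.1 and 0.1 m and y of pot0 in the frame of tray between -0.065 and 0.065 m and z of pot0 in the frame of tray between -0.005 and 0.012 m and angle between each of pot0, pot1, pot2's own z axis and vertical below 0.2 rad and contact force between the fingers and pot0 below 0.2 N and x of pot1 in the frame of tray between -0.1 and 0.1 m and y of pot1 in the frame of tray between -0.065 and 0.065 m and z of pot1 in the frame of tray between -0.005 and 0.012 m and contact force between the fingers and pot1 below 0.2 N and x of pot2 in the frame of tray between -0.1 and 0.1 m and y of pot2 in the frame of tray between -0.065 and 0.065 m and z of pot2 in the frame of tray between -0.005 and 0.012 m and contact force between the fingers and pot2 below 0.2 N and horizontal distance between roll_mid and deck below 0.009 m and z of roll_mid in the frame of deck between -0.005 and 0.005 m and angle between roll_mid's own z axis and vertical below 0.1 rad and contact force between the fingers and roll_mid below 0.2 N), for 0.3 s.
2. probe tip slowly passes the joint at the end beside the brass plug: within 10 mm of the point for 0.25 s, at under 60 mm/s (distance between tip and seam0 below 0.01 m and linear speed of probe below 0.06 m/s), for 0.25 s.
3. probe tip slowly passes the joint a third along the first leg: within 10 mm of the point for 0.25 s, at under 60 mm/s (distance between tip and seam1 below 0.01 m and linear speed of probe below 0.06 m/s), for 0.25 s.
4. probe tip slowly passes the joint two thirds along the first leg: within 10 mm of the point for 0.25 s, at under 60 mm/s (distance between tip and seam2 below 0.01 m and linear speed of probe below 0.06 m/s), for 0.25 s.
5. probe tip slowly passes the joint at the first corner: within 10 mm of the point for 0.25 s, at under 60 mm/s (distance between tip and seam3 below 0.01 m and linear speed of probe below 0.06 m/s), for 0.25 s.
6. probe tip slowly passes the joint half way along the crossing leg: within 10 mm of the point for 0.25 s, at under 60 mm/s (distance between tip and seam4 below 0.01 m and linear speed of probe below 0.06 m/s), for 0.25 s.
7. probe tip slowly passes the joint at the second corner: within 10 mm of the point for 0.25 s, at under 60 mm/s (distance between tip and seam5 below 0.01 m and linear speed of probe below 0.06 m/s), for 0.25 s.
8. probe tip slowly passes the joint a third along the last leg: within 10 mm of the point for 0.25 s, at under 60 mm/s (distance between tip and seam6 below 0.01 m and linear speed of probe below 0.06 m/s), for 0.25 s.
9. probe tip slowly passes the joint two thirds along the last leg: within 10 mm of the point for 0.25 s, at under 60 mm/s (distance between tip and seam7 below 0.01 m and linear speed of probe below 0.06 m/s), for 0.25 s.
10. probe tip slowly passes the joint at the far end: within 10 mm of the point for 0.25 s, at under 60 mm/s (distance between tip and seam8 below 0.01 m and linear speed of probe below 0.06 m/s), for 0.25 s.
At the end, for the whole second after the job is handed in: Every pot present stands upright (within 0.2 rad) on the tray floor, the 60 mm roll sits on the recorder's deck around the spindle (within 9 mm of its axis, 5 mm of the deck), and the probe lies still in its rest, either way round: middle within 18 mm along and 8 mm across, 6 mm in height, 0.15 rad (all of step 1 and x of probe in the frame of rest between -0.018 and 0.018 m and y of probe in the frame of rest between -0.008 and 0.008 m and z of probe in the frame of rest between 0.054 and 0.066 m and angle between the x axis of probe and the x axis of rest, either way round below 0.15 rad and linear speed of probe below 0.03 m/s); the robot touches nothing.
It fails at once if the short roll is shifted by more than 40 mm or tipped over (distance of roll_short from where it was at the start of the episode above 0.04 m or angle between roll_short's own z axis and vertical above 0.6 rad).
It fails at once if the tall roll is shifted by more than 40 mm or tipped over (distance of roll_tall from where it was at the start of the episode above 0.04 m or angle between roll_tall's own z axis and vertical above 0.6 rad).
It fails at once if the wash bottle is shifted by more than 40 mm or tipped over (distance of wash_bottle from where it was at the start of the episode above 0.04 m or angle between wash_bottle's own z axis and vertical above 0.6 rad).
It fails at once if the beaker is shifted by more than 40 mm or tipped over (distance of beaker from where it was at the start of the episode above 0.04 m or angle between beaker's own z axis and vertical above 0.6 rad).
Of pot0, pot1, pot2 only 1 to 3 are there at a start; the rules pass over those that are not, and their reading is None.
At some moment in a run one of roll_mid, pot0, pot1, pot2 may be knocked a few centimetres aside while the robot is not near it.
It also fails if it takes over 210 s, if anything falls off the work surface, if the arm or the gripper's body presses on something with over 40 N, if the wrist force passes 120 N, or if a joint passes its speed limit or range.

## Robot

A 6-joint arm with a two-finger parallel gripper is mounted at the origin on the work surface. World frame = base frame: x ahead of the robot, y to its left, z up, the work surface at z = 0. Lengths are in m, angles in rad, forces in N, time in s.
With the tool pointing down it reaches from about 0.25 to 0.725 m from the base axis. Payload 4 kg.
Tool frame: the origin (TCP) lies at the very end of the fingers, on their centre line; the grasp point (between the pads) lies 19 mm behind it; z points along the fingers, y is the line along which they close (so a half turn about z gives the same grasp; the last joint's range is limited). The gripper opens to 85 mm and grips with 20 to 120 N. Pads are 22 mm wide; open, the fingers measure 114 mm over their backs; the gripper's body (76 mm by 85 mm) begins 54 mm behind the grasp point. The pads swing forward as they close: fully open they stand 13 mm farther back than shut.
Start: joints at [-1.194, 0.241, 0.005, 1.335, 0, 1.571], TCP at [0.184, -0.465, 0.231] pointing down, gripper open.
Joint ranges: [-2.72, 2.72], [-1.05, 1.87], [-1.09, 1.28], [-1.99, 2.15], [-1.42, 1.44], [-3.14, 3.14]. Speed limits (rad/s): [2.79, 2.79, 3.14, 3.14, 3.14, 3.14].

## Interface

Orientations are given as a unit quaternion [x, y, z, w].
In Python, from workcell import bot, vision, workorder, boxes_of gives the robot as it stands.
- The arm moves only by the tool send_rows, never from a script. Its argument "motion" is text: rows parted by semicolons, each of 5 numbers parted by spaces: the closure, from -1 (fully open) to 1 (shut), so that 0 is half open, then the shift along the tool's x, y, z in cm, then the turn about the tool's z in rad. In form: claw x y z twist; .... A call has 1 to 5 rows; each row is the pose to reach, as a shift and turn from the pose commanded when the call began, along the tool's axes at that moment; what a row does not reach only later rows make up. A row lasts 1/10 s, in which the tool goes at most 50 mm and 8.59 degrees, less where a joint would pass 70% of its speed; a pose out of reach is approached as far as the arm can. A call with a gripper value outside its range is refused whole. The fingers move at their own pace and stop on an object; the grip force is fixed at half the most. Time passes only in rows, so rows that repeat a pose let the fingers close. It gives the time, the measured TCP pose, the force, the opening and the grip force at its end, in the units of the state.
- bot.get_obs(): the state, without advancing time (a new reading comes with each control period).
- vision.camera(name): name is "scene" or "top"; returns the picture (384x512x3 uint8, red, green, blue); there is no depth.
- vision.camera_model(name): a dict with "fov_y" (degrees; the focal length in pixels is half the picture's height over the tangent of half this angle, whatever the lens; pixels are square), "cx", "cy" (the principal point, pixels), "world_from_camera" (4x4, takes a point from camera to world coordinates). Camera axes: x right, y down, z forward; pixel columns grow to the right and rows downward; lengths in m; the calibration is good to about 2 mm. A picture is of the moment at which its call begins. camera_model takes no time and is no camera call.
- workorder.job_done(): hands the job in; it is judged then, once.
Trained networks look in the newest picture that a camera, given by its name, has taken for a name from the list of things; names that differ only in an ending like _2 or _b are one class to them, and where a whole thing is asked for, a point or a joint stands for the part that bears it (a point fixed in the world has none). Each returns a list of dicts, best first, with "conf" (0 to 1); they miss things now and then, are a little off and sometimes report something else, mostly with a low value. They report only what shows in the picture. A call takes as long as a camera call. They do not tell look-alikes from the thing itself.
- boxes_of(camera, target): "rect" ([centre column, centre row, width, height] in pixels, round what is visible of it).
The state is a dict: "clock": time; "joint_pos": joint angles; "joint_vel": joint speeds; "tau": joint torques, N m; "eef_pos": TCP position; "tool_rot": TCP orientation; "ft_force": force on the tool from outside, world axes, zero at the start; "ft_torque": the same for the moment, N m; "grip_width": finger opening in m; "grasp_force": force on a finger pad.
Only numpy, scipy, OpenCV 4.12 (cv2) and the standard library are available. Lean on these libraries where they do the work, as an engineer would, in place of code of your own. Each camera call takes 0.05 s, during which the arm holds its last target. There are 200 camera calls.

## Working session

There is one attempt and no reset: what is moved stays moved. The work goes in short steps, Python scripts to look and compute and a tool call to move; the robot and the scene stay as the last step left them, time stands still between calls to the robot, and variables do not carry over. Pictures are saved under pics/ and viewed, at most 14 in all, crops included, and the job is handed in when it is done.

Besides the shell and the picture viewer there is one more tool, called after "Call:" as a command line: name --argument value ..., lists and objects as JSON in quotes. send_rows: Moves the arm, as the interface text tells. Its arguments: {"type":"object","properties":{"motion":{"type":"string"}},"required":["motion"]}

```bash
mkdir -p pics; ls
cat > h.py <<'E'
import numpy as np, cv2
from workcell import bot, vision, workorder, boxes_of
def snap(cam,name=None):
    im=vision.camera(cam)
    if name: cv2.imwrite('pics/'+name,im[:,:,::-1])
    return im
def ray(cam,px):
    m=vision.camera_model(cam);T=np.array(m['world_from_camera']);f=192/np.tan(np.radians(m['fov_y'])/2)
    px=np.atleast_2d(np.array(px,float))
    d=np.c_[(px[:,0]-m['cx'])/f,(px[:,1]-m['cy'])/f,np.ones(len(px))]@T[:3,:3].T
    return T[:3,3],d
def at(cam,px,z):
    o,d=ray(cam,px); return o+d*((z-o[2])/d[:,2])[:,None]
def proj(cam,P):
    m=vision.camera_model(cam);T=np.linalg.inv(np.array(m['world_from_camera']));f=192/np.tan(np.radians(m['fov_y'])/2)
    c=np.atleast_2d(P)@T[:3,:3].T+T[:3,3]
    return np.c_[c[:,0]/c[:,2]*f+m['cx'],c[:,1]/c[:,2]*f+m['cy']]
E
python3 - <<'E'
from h import *
np.set_printoptions(precision=4,suppress=True)
a=snap('top'); b=snap('scene')
cv2.imwrite('pics/t0.png',cv2.resize(a[:,:,::-1],(800,600),interpolation=cv2.INTER_CUBIC));cv2.imwrite('pics/s0.png',cv2.resize(b[:,:,::-1],(800,600),interpolation=cv2.INTER_CUBIC))
for c in('top','scene'):
    m=vision.camera_model(c);print(c,m)
    for t in('cell','pot0','tray','recorder','roll_mid','probe','rest','wash_bottle','beaker'):
        print(t,[(np.round(r['rect'],1).tolist(),round(r['conf'],2)) for r in boxes_of(c,t)][:6])
print(bot.get_obs())
E
```

```text
pics
top {'fov_y': 42.60540330583075, 'cx': 261.72820425775063, 'cy': 194.91102025806774, 'world_from_camera': array([[-0.0013, -0.9913,  0.1312,  0.3526],
       [-1.    ,  0.001 , -0.0024,  0.0643],
       [ 0.0023, -0.1312, -0.9913,  1.7296],
       [ 0.    ,  0.    ,  0.    ,  1.    ]])}
cell [([276.4, 213.5, 80.7, 54.2], 0.61)]
pot0 [([297.2, 209.5, 13.8, 17.6], 0.49)]
tray [([191.6, 237.1, 50.2, 68.0], 0.57), ([371.8, 152.4, 26.1, 25.8], 0.17)]
recorder [([242.1, 145.5, 24.6, 24.0], 0.87), ([121.3, 233.1, 50.6, 46.6], 0.85), ([197.8, 180.2, 36.6, 36.3], 0.7), ([275.0, 211.9, 80.7, 47.8], 0.7)]
roll_mid [([395.8, 264.2, 16.6, 14.2], 0.85), ([390.1, 231.2, 23.9, 21.3], 0.75), ([275.3, 210.9, 83.4, 47.8], 0.69), ([296.8, 161.4, 47.9, 16.1], 0.36)]
probe [([293.3, 160.4, 50.8, 14.2], 0.64), ([273.9, 212.3, 80.4, 46.3], 0.56)]
rest [([297.1, 162.0, 38.0, 20.6], 0.9)]
wash_bottle [([141.3, 177.3, 31.8, 26.4], 0.72), ([372.7, 154.9, 29.0, 20.9], 0.69), ([199.6, 179.4, 39.1, 32.7], 0.18)]
beaker [([140.0, 175.9, 31.6, 29.5], 0.69)]
scene {'fov_y': 56.095685109279394, 'cx': 249.86306136
[... 606 characters left out ...]
[235.2, 259.4, 72.5, 27.5], 0.87), ([326.8, 206.6, 52.1, 52.9], 0.67)]
rest [([232.5, 268.6, 53.2, 47.6], 0.72)]
wash_bottle [([125.7, 297.9, 42.2, 70.6], 0.86)]
beaker [([379.3, 175.3, 32.0, 57.6], 0.98)]
{'clock': 1.0, 'joint_pos': array([-1.194 ,  0.2406,  0.005 ,  1.3352,  0.    ,  1.5708]), 'joint_vel': array([-0.0004,  0.0024,  0.0008,  0.0017,  0.0016, -0.0001]), 'tau': array([ -0.0009, -37.2213,  25.2698,   0.0012,   0.    ,   0.    ]), 'eef_pos': array([ 0.184 , -0.4649,  0.2313]), 'tool_rot': array([0.9823, 0.1873, 0.    , 0.    ]), 'ft_force': array([ 0.1708,  0.1399, -1.1916]), 'ft_torque': array([ 0.0275, -0.0135, -0.003 ]), 'grasp_force': 0.0, 'grip_width': 0.08539815458253354}
```

View pics/t0.png

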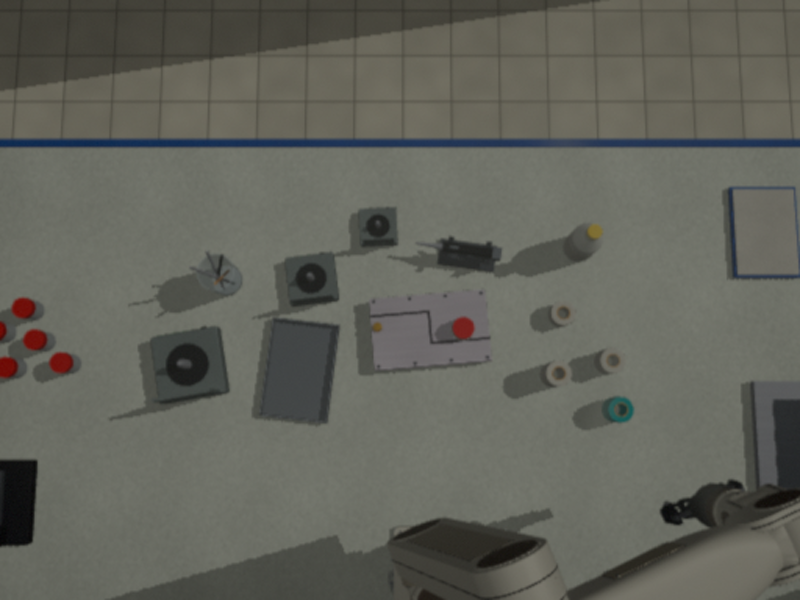

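View pics/s0.png

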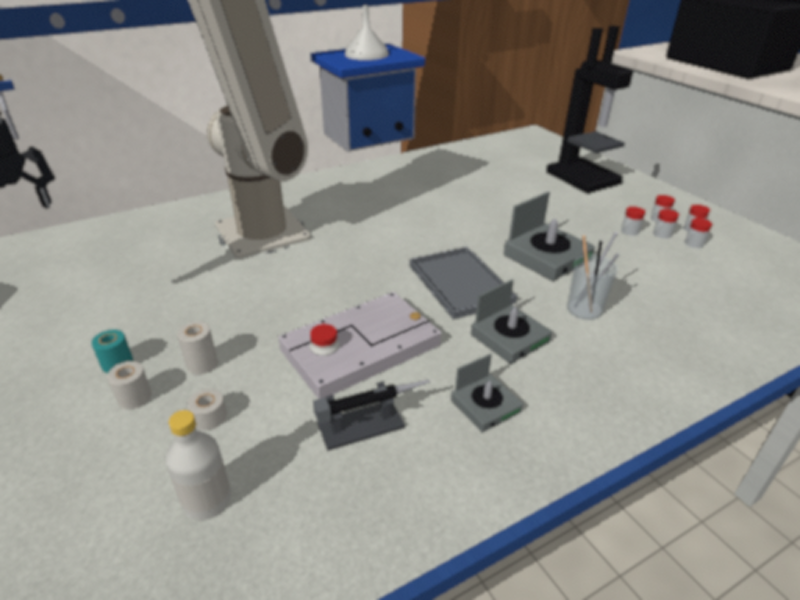

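The top view shows one pot on the cell at about (463,328), the tray at (300,370), the middle recorder at (312,278) and the probe on its rest at (468,254). The rolls are short (563,313), mid (610,360), tall (557,373) and the turquoise decoy (620,409). The scene view agrees. I'll zoom in to get precise features.

Run:
```python
from h import *
for c,(x0,y0,w,h),n in(('top',(160,125,260,155),'t1.png'),('scene',(50,110,330,215),'s1.png')):
    im=np.mean([snap(c).astype(float) for _ in range(3)],0)
    k=800/w
    M=np.array([[k,0,-k*x0],[0,k,-k*y0]])
    o=cv2.warpAffine(np.clip(im*1.6,0,255).astype(np.uint8),M,(800,int(h*k)),flags=cv2.INTER_LANCZOS4)[:,:,::-1].copy()
    for g in range((x0//20+1)*20,x0+w,20):
        cv2.line(o,(int((g-x0)*k),0),(int((g-x0)*k),5),(0,255,255),1);cv2.putText(o,str(g),(int((g-x0)*k)-10,16),0,.35,(0,255,255),1)
    for g in range((y0//20+1)*20,y0+h,20):
        cv2.putText(o,str(g),(6,int((g-y0)*k)+4),0,.35,(0,255,255),1);cv2.line(o,(0,int((g-y0)*k)),(5,int((g-y0)*k)),(0,255,255),1)
    cv2.imwrite('pics/'+n,o)
```

```text
(no output)
```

View pics/t1.png

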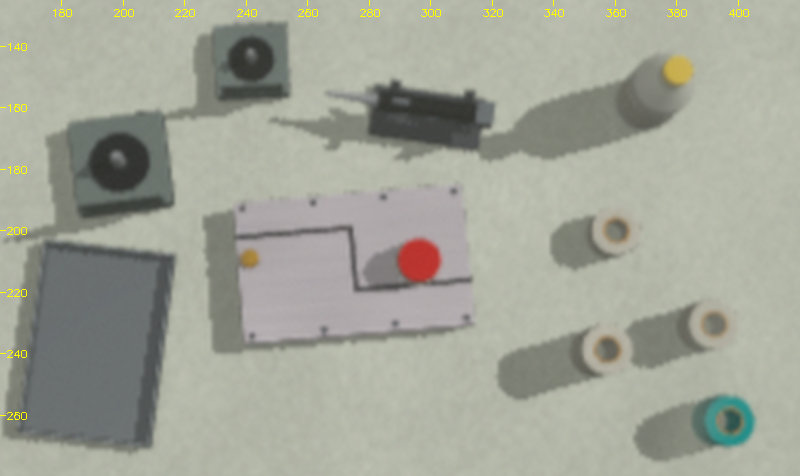

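View pics/s1.png

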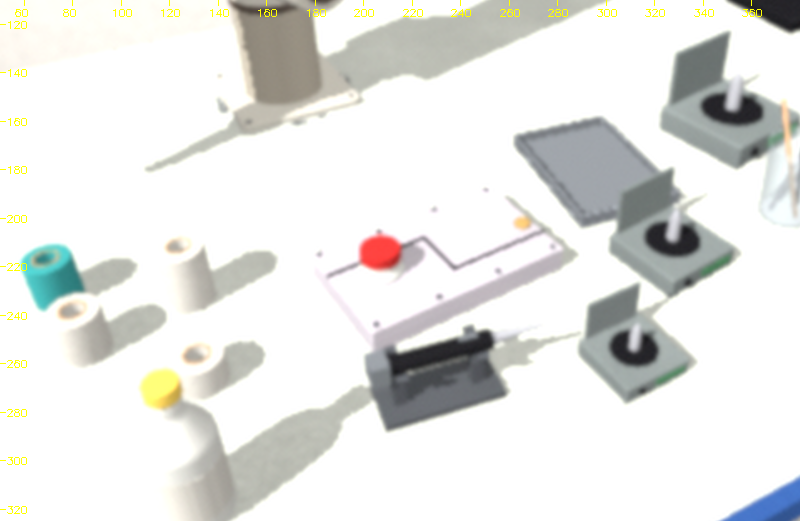

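The zoomed views show all the features clearly: the joint corners at top-crop (350,228) and (357,290), the recorder disc at (120,162) and the mid roll bore at (714,324). I'll triangulate these and fit the poses.

```bash
cat > fit.py <<'E'
from h import *
from scipy.optimize import least_squares
np.set_printoptions(precision=4,suppress=True)
T=lambda p:np.array(p)*260/800+[160,125]
S=lambda p:np.array(p)*330/800+[50,110]
def fit(name,obs,x0):
    # obs: (cam, crop px, local xyz)
    def res(v):
        c,s=np.cos(v[2]),np.sin(v[2]);r=[]
        for cam,p,l in obs:
            P=[v[0]+c*l[0]-s*l[1],v[1]+s*l[0]+c*l[1],l[2]]
            r+=list((proj('top' if cam is T else 'scene',P)[0]-cam(p)))
        return np.array(r)
    q=least_squares(res,x0,loss='soft_l1'); print(name,q.x); print(res(q.x).reshape(-1,2).round(1).tolist()); return q.x
def tri(name,t,s):
    o1,d1=ray('top',T(t));o2,d2=ray('scene',S(s));d1=d1[0];d2=d2[0]
    k=np.linalg.lstsq(np.c_[d1,-d2],o2-o1,rcond=None)[0]
    a=o1+k[0]*d1;b=o2+k[1]*d2;print(name,(a+b)/2,'gap',np.linalg.norm(a-b))
E
python3 - <<'E'
from fit import *
z=.035
fit('cell',[(T,(236,203),(.08,.13,z)),(T,(463,185),(.08,-.13,z)),(T,(473,325),(-.08,-.13,z)),(T,(246,343),(-.08,.13,z)),
(T,(236,237),(.04,.13,z)),(T,(350,228),(.04,0,z)),(T,(357,290),(-.03,0,z)),(T,(472,281),(-.03,-.13,z)),(T,(249,258),(.015,.116,z+.006)),
(S,(326,276),(-.03,-.13,z)),(S,(424,237),(-.03,0,z)),(S,(455,268),(.04,0,z)),(S,(545,231),(.04,.13,z)),(S,(521,222),(.015,.116,z+.006)),(S,(374,344),(.08,-.13,z))],[.35,0.05,0])
z=.02
fit('tray',[(T,(47,241),(.11,.075,z)),(T,(174,256),(.11,-.075,z)),(T,(150,449),(-.11,-.075,z)),(S,(515,138),(-.11,-.075,z)),(S,(603,118),(-.11,.075,z)),(S,(581,224),(.11,-.075,0))],[.3,.25,0])
fit('rec',[(T,(68,124),(.055,.055,.03)),(T,(163,112),(.055,-.055,.03)),(T,(120,162),(0,0,.033)),(T,(117,157),(0,0,.075)),(S,(672,238),(0,0,.033)),(S,(676,205),(0,0,.075)),(S,(682,281),(.055,-.055,.03)),(S,(733,247),(.055,.055,.03)),(S,(617,198),(-.054,-.045,.093)),(S,(672,170),(-.054,.045,.093))],[.45,.25,0])
tri('disc',(120,162),(672,238))
for n,t,s,zz in(('mid',(714,324),(72,311),.06),('tall',(607,350),(179,246),.08),('short',(616,231),(198,354),.04),('teal',(731,421),(48,258),.06),('potcap',(419,261),(380,247),.034+.035)):
    tri(n,t,s);print(at('top',T(t),zz),at('scene',S(s),zz))
tri('tip',(328,93),(540,326));print(at('top',T((328,93)),.06),at('scene',S((540,326)),.06))
fit('rest',[(T,(328,93),(.115,0,.06)),(T,(376,96),(.055,0,.06)),(T,(480,110),(-.055,0,.06)),(S,(540,326),(.115,0,.06)),(S,(490,339),(.055,0,.06)),(S,(388,427),(.065*-1,-.03,.004)),(S,(506,394),(.065,-.03,.004))],[.5,0,1.6])
E
```

```text
cell [0.5235 0.0154 0.0814]
[[-1.3, -0.5], [-0.6, -0.7], [0.6, -0.4], [-1.0, -0.0], [-0.4, -0.2], [-0.1, -0.3], [-0.6, -0.4], [-0.5, -0.6], [-0.1, -0.4], [-0.3, -0.1], [-0.7, 0.1], [-1.0, 0.1], [-1.3, -0.3], [-0.1, -0.8], [-1.8, -4.9]]
tray [ 0.4348  0.306  -0.1252]
[[-1.3, -1.1], [-0.0, -0.6], [-0.9, -0.1], [-1.2, -2.2], [-0.4, -1.8], [-1.1, 1.7]]
rec [0.6396 0.2796 0.1426]
[[-0.7, -1.0], [-0.5, -1.5], [-0.2, -0.4], [-0.7, -0.8], [-0.8, -0.0], [-0.6, 2.3], [-4.1, 0.2], [0.6, -0.7], [0.1, -3.1], [-1.2, -1.9]]
disc [0.6394 0.2806 0.0322] gap 0.0035192253197160682
mid [ 0.4525 -0.381   0.0573] gap 0.0022703874631872694
[[ 0.4522 -0.3815  0.06  ]] [[ 0.4564 -0.3797  0.06  ]]
tall [ 0.4233 -0.2577  0.0773] gap 0.003234051776994771
[[ 0.4229 -0.2588  0.08  ]] [[ 0.4277 -0.2565  0.08  ]]
short [ 0.5587 -0.279   0.0372] gap 0.003932831759004977
[[ 0.5579 -0.2804  0.04  ]] [[ 0.5624 -0.2773  0.04  ]]
teal [ 0.3466 -0.3934  0.0584] gap 0.0064137325492950705
[[ 0.3462 -0.3962  0.06  ]] [[ 0.3505 -0.3901  0.06  ]]
potcap [ 0.5222 -0.0551  0.0665] gap 0.0033392430032646208
[[ 0.5213 -0.0564  0.069 ]] [[ 0.5257 -0.0546  0.069 ]]
tip [0.713  0.0438 0.0571] gap 0.0014070289025495239
[[0.712  0.0432 0.06  ]] [[0.7158 0.0427 0.06  ]]
rest [ 0.6986 -0.0685  1.4344]
[[-0.6, -0.6], [1.0, 0.7], [-1.2, 0.4], [0.6, -0.7], [-0.9, 0.0], [-0.6, 1.4], [0.5, 0.1]]
```

The fits agree with the known heights (disc 32 mm, rolls 57/77/37 mm, within 3 mm). Now I'll turn the tool on the spot, which also shows the twist sign.

Call:
send_rows --motion "-1 0 0 0 -0.14; -1 0 0 0 -0.28; -1 0 0 0 -0.42; -1 0 0 0 -0.56; -1 0 0 0 -0.7"

```text
clock: 1.8
eef_pos: [0.184, -0.4649, 0.2313]
tool_rot: [0.857, 0.515, -0.0, 0.0]
ft_force: [-1.0, -0.5, 0.1]
grip_width: 0.0852
grasp_force: 0.0
```

```bash
cat >> h.py <<'E'
from scipy.spatial.transform import Rotation as R
def go(x,y,z,yaw=None):
    s=bot.get_obs();r=R.from_quat(s['tool_rot']).as_matrix()
    d=r.T@(np.array([x,y,z])-s['eef_pos'])*100
    cy=np.arctan2(r[1,0],r[0,0])
    print('tool cm',d.round(2),'yaw now',cy.round(3),'twist',None if yaw is None else round(float(-((yaw-cy+np.pi)%(2*np.pi)-np.pi)),3),'j6',s['joint_pos'][5].round(2),'t',s['clock'],'F',s['ft_force'].round(1),'grip',round(float(s['grip_width']),4),s['grasp_force'],s['eef_pos'].round(4))
E
python3 -c "
from h import *
go(.454,-.3807,.231,3.28)"
```

```text
tool cm [20.11 19.9   0.03] yaw now 1.083 twist -2.197 j6 0.87 t 1.8 F [-1.  -0.5  0.1] grip 0.0852 0.0 [ 0.184  -0.4649  0.2313]
```

Call:
send_rows --motion "-1 3.3 3.3 0 -0.14; -1 6.6 6.6 0 -0.28; -1 10 10 0 -0.42; -1 13.3 13.3 0 -0.56; -1 16.6 16.5 0 -0.7"

```text
clock: 2.3
eef_pos: [0.4097, -0.3963, 0.2314]
tool_rot: [0.628, 0.778, -0.0, 0.0]
ft_force: [0.3, -0.8, -0.1]
grip_width: 0.0851
grasp_force: 0.0
```

Call:
send_rows --motion "-1 0 0 0 -0.15; -1 0 0 0 -0.3; -1 0 0 0 -0.45; -1 0 0 0 -0.6; -1 0 0 0 -0.75"

```text
clock: 2.8
eef_pos: [0.4081, -0.3969, 0.2311]
tool_rot: [0.299, 0.954, 0.0, -0.0]
ft_force: [0.1, -0.2, 0.2]
grip_width: 0.0853
grasp_force: 0.0
```

Call:
send_rows --motion "-1 0 0 0 -0.15; -1 0 0 0 -0.3; -1 0 0 0 -0.45; -1 0 0 0 -0.6; -1 0 0 0 -0.75"

```text
clock: 3.3
eef_pos: [0.4079, -0.397, 0.2312]
tool_rot: [-0.071, 0.998, 0.0, -0.0]
ft_force: [0.1, -0.3, -0.7]
grip_width: 0.0856
grasp_force: 0.0
```

```bash
python3 -c "
from h import *
go(.454,-.3807,.12,3.28)"
```

```text
tool cm [-4.79  0.96 11.12] yaw now -3.0 twist 0.003 j6 -0.91 t 3.3 F [ 0.1 -0.3 -0.7] grip 0.0856 0.0 [ 0.4079 -0.397   0.2312]
```

Call:
send_rows --motion "-1 -2.4 0.5 3.5 0; -1 -4.8 0.95 7 0; -1 -4.8 0.95 11 0; -1 -4.8 0.95 11 0; -1 -4.8 0.95 11 0"

```text
clock: 3.8
eef_pos: [0.4537, -0.3808, 0.1212]
tool_rot: [-0.068, 0.998, 0.001, -0.001]
ft_force: [1.3, -0.6, 0.3]
grip_width: 0.0853
grasp_force: 0.0
```

Run:
```python
from h import *
go(.454,-.3807,.022,3.28)
a=snap('scene')
x0,y0,w,h=30,150,130,100
o=cv2.resize(a[y0:y0+h,x0:x0+w,::-1],(w*5,h*5),interpolation=cv2.INTER_CUBIC)
p=proj('scene',bot.get_obs()['eef_pos'])[0]; cv2.circle(o,(int((p[0]-x0)*5),int((p[1]-y0)*5)),4,(0,255,0),1)
cv2.imwrite('pics/s2.png',o)
for c in('scene',):print([(np.round(r['rect'],1).tolist(),round(r['conf'],2)) for r in boxes_of(c,'roll_mid')])
```

```text
tool cm [-0.05 -0.01  9.92] yaw now -3.006 twist -0.003 j6 -0.83 t 3.8 F [ 1.3 -0.6  0.3] grip 0.0853 0.0 [ 0.4537 -0.3808  0.1212]
[([71.9, 225.9, 22.3, 24.8], 0.93), ([83.3, 249.5, 30.2, 33.3], 0.55)]
```

View pics/s2.png

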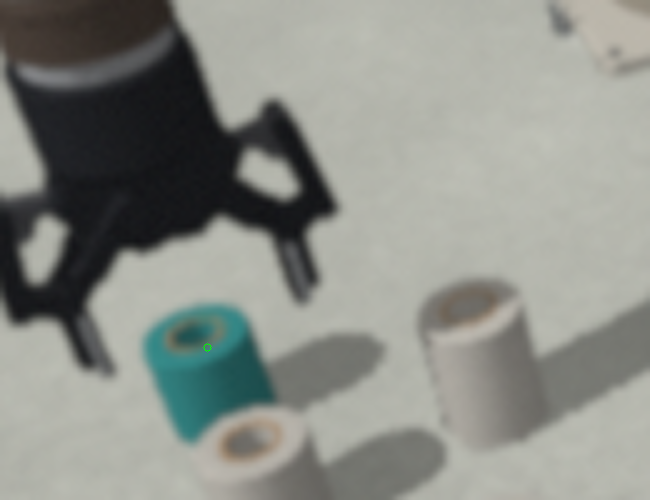

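The fingers straddle the mid roll (bore at crop (250,440)). The TCP mark matches the finger midpoint at (205,335), so I'll descend and grip.

Call:
send_rows --motion "-1 0 0 3.5 0; -1 0 0 7 0; -1 0 0 9 0; -1 0 0 9.9 0; -1 0 0 9.9 0"

```text
clock: 4.4
eef_pos: [0.4545, -0.3818, 0.0231]
tool_rot: [-0.067, 0.998, -0.0, 0.0]
ft_force: [0.5, -0.4, -0.5]
grip_width: 0.0855
grasp_force: 0.0
```

Call:
send_rows --motion "1 0 0 0 0; 1 0 0 0 0; 1 0 0 0 0; 1 0 0 0 0; 1 0 0 0 0"

```text
clock: 4.9
eef_pos: [0.4557, -0.3823, 0.0246]
tool_rot: [-0.068, 0.998, -0.002, 0.002]
ft_force: [-0.4, 0.5, 6.5]
grip_width: 0.0536
grasp_force: 63.9
```

Call:
send_rows --motion "1 0 0 0 0; 1 0 0 0 0; 1 0 0 0 0; 1 0 0 -1 0; 1 0 0 -3 0"

```text
clock: 5.4
eef_pos: [0.4529, -0.38, 0.0515]
tool_rot: [-0.068, 0.998, 0.001, -0.002]
ft_force: [-0.1, 0.3, -1.4]
grip_width: 0.0537
grasp_force: 63.2
```

Call:
send_rows --motion "1 0 0 -5 0; 1 0 0 -10 0; 1 0 0 -15 0; 1 0 0 -18 0; 1 0 0 -18 0"

```text
clock: 5.9
eef_pos: [0.4564, -0.3829, 0.2393]
tool_rot: [-0.068, 0.998, -0.004, 0.004]
ft_force: [0.6, 0.3, -1.3]
grip_width: 0.054
grasp_force: 63.5
```

```bash
python3 -c "
from h import *
go(.6395,.280,.25,3.28)"
```

```text
tool cm [-27.09  63.2   -1.41] yaw now -3.006 twist -0.003 j6 -0.83 t 5.9 F [ 0.6  0.3 -1.3] grip 0.054 63.49060444626957 [ 0.4564 -0.3829  0.2393]
```

Call:
send_rows --motion "1 -1.8 4.2 -0.3 0; 1 -3.6 8.4 -0.6 0; 1 -5.4 12.6 -1 0; 1 -7.2 16.8 -1 0; 1 -9 21 -1 0"

```text
clock: 6.4
eef_pos: [0.5146, -0.159, 0.2416]
tool_rot: [-0.067, 0.998, 0.0, -0.001]
ft_force: [0.9, 0.2, -1.5]
grip_width: 0.054
grasp_force: 63.7
```

Call:
send_rows --motion "1 -1.8 4.2 0 0; 1 -3.6 8.4 0 0; 1 -5.4 12.6 0 0; 1 -7.2 16.8 0 0; 1 -9 21 0 0"

```text
clock: 6.9
eef_pos: [0.5754, 0.0611, 0.2414]
tool_rot: [-0.068, 0.998, -0.0, -0.001]
ft_force: [1.2, -0.8, -0.7]
grip_width: 0.0537
grasp_force: 63.7
```

Call:
send_rows --motion "1 -1.8 4.2 0 0; 1 -3.6 8.4 0 0; 1 -5.4 12.6 0 0; 1 -7.2 16.8 0 0; 1 -9 21 0 0"

```text
clock: 7.4
eef_pos: [0.6364, 0.2811, 0.2411]
tool_rot: [-0.068, 0.998, -0.0, -0.001]
ft_force: [0.7, -0.3, -0.6]
grip_width: 0.0537
grasp_force: 63.7
```

```bash
python3 -c "
from h import *
go(.6395,.280,.13,3.28)"
```

```text
tool cm [-0.32 -0.14 11.11] yaw now -3.006 twist -0.003 j6 0.28 t 7.4 F [ 0.7 -0.3 -0.6] grip 0.0537 63.71915544848889 [0.6364 0.2811 0.2411]
```

Call:
send_rows --motion "1 -0.3 -0.1 3 0; 1 -0.3 -0.1 6 0; 1 -0.3 -0.1 9 0; 1 -0.3 -0.1 11 0; 1 -0.3 -0.1 11 0"

```text
clock: 7.9
eef_pos: [0.6365, 0.2776, 0.1264]
tool_rot: [-0.068, 0.998, -0.002, -0.005]
ft_force: [-0.5, 0.2, -2.4]
grip_width: 0.0534
grasp_force: 63.7
```

Run:
```python
from h import *
go(.6395,.280,.055,3.28)
oo=[]
for c,x0,y0 in(('scene',280,150),('top',155,130)):
    w,h=90,110
    a=snap(c); o=cv2.warpAffine(np.clip(a*1.3,0,255).astype(np.uint8)[:,:,::-1],np.array([[4.4,0,-4.4*x0],[0,4.4,-4.4*y0]]),(396,484),flags=cv2.INTER_CUBIC).copy()
    for P in([.6395,.28,.106],[.6395,.28,.166],[.6395,.28,.075],[.6395,.28,.033]):
        p=proj(c,P)[0]; cv2.circle(o,(int((p[0]-x0)*4.4),int((p[1]-y0)*4.4)),3,(0,255,0),1)
    oo.append(o)
cv2.imwrite('pics/r1.png',np.hstack(oo))
```

```text
tool cm [-0.41  0.22  7.14] yaw now -3.006 twist -0.003 j6 0.28 t 7.9 F [-0.5  0.2 -2.4] grip 0.0534 63.68326517287642 [0.6365 0.2776 0.1264]
```

View pics/r1.png

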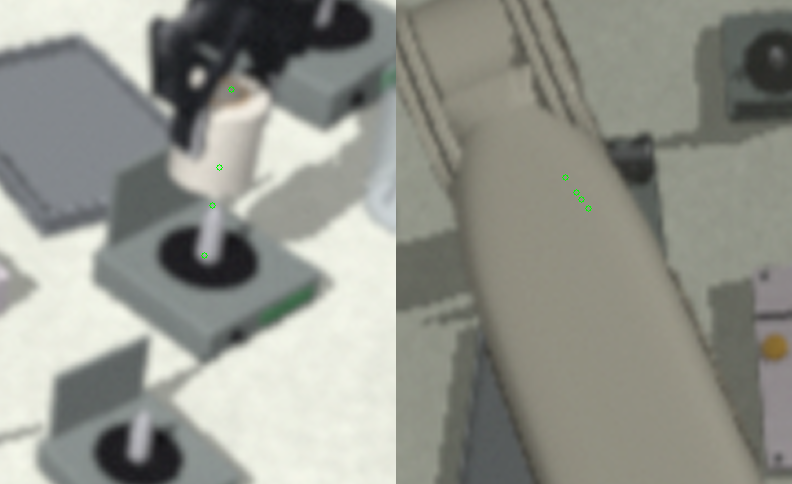

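The roll hangs about 30 mm above the spindle (spindle top at left crop (213,205)), and its bottom centre at about (210,172) is within 3 mm of the axis. I'll lower it slowly and watch the force.

Call:
send_rows --motion "1 -0.2 0.1 0 0; 1 -0.3 0.1 1 0; 1 -0.3 0.1 2 0; 1 -0.3 0.1 3 0; 1 -0.3 0.1 3.6 0"

```text
clock: 8.5
eef_pos: [0.642, 0.2799, 0.0944]
tool_rot: [-0.068, 0.998, -0.0, -0.001]
ft_force: [-0.4, 0.0, -1.7]
grip_width: 0.0537
grasp_force: 63.7
```

Call:
send_rows --motion "1 0 0 0.6 0; 1 0 0 1.2 0; 1 0 0 1.8 0; 1 0 0 2.4 0; 1 0 0 2.6 0"

```text
clock: 9.0
eef_pos: [0.6424, 0.2802, 0.0693]
tool_rot: [-0.068, 0.998, -0.0, -0.001]
ft_force: [-0.8, -0.1, -1.7]
grip_width: 0.0538
grasp_force: 63.7
```

```bash
python3 -c "
from h import *
go(.6395,.280,.056,3.28);print(bot.get_obs()['ft_torque'])"
```

```text
tool cm [0.28 0.02 1.33] yaw now -3.006 twist -0.003 j6 0.28 t 9.0 F [-0.8 -0.1 -1.7] grip 0.0538 63.684194278903306 [0.6424 0.2802 0.0693]
[-0.01134419 -0.02568895 -0.03005331]
```

Call:
send_rows --motion "1 0.2 0 0.4 0; 1 0.2 0 0.8 0; 1 0.2 0 1.1 0; 1 0.2 0 1.2 0; 1 0.2 0 1.2 0"

```text
clock: 9.5
eef_pos: [0.6407, 0.28, 0.0581]
tool_rot: [-0.068, 0.998, -0.0, -0.0]
ft_force: [-0.4, -0.3, -0.9]
grip_width: 0.0538
grasp_force: 63.7
```

Call:
send_rows --motion "-1 0 0 0 0; -1 0 0 0 0; -1 0 0 0 0; -1 0 0 0 0; -1 0 0 0 0"

```text
clock: 10.0
eef_pos: [0.6409, 0.2801, 0.0585]
tool_rot: [-0.068, 0.998, 0.0, 0.0]
ft_force: [0.1, 1.0, -0.4]
grip_width: 0.0854
grasp_force: 0.0
```

Call:
send_rows --motion "-1 0 0 -3 0; -1 0 0 -7 0; -1 0 0 -12 0; -1 0 0 -17 0; -1 0 0 -20 0"

```text
clock: 10.5
eef_pos: [0.6417, 0.2804, 0.2639]
tool_rot: [-0.068, 0.998, 0.001, 0.003]
ft_force: [0.8, 0.4, 0.2]
grip_width: 0.0855
grasp_force: 0.0
```

```bash
python3 -c "
from h import *
go(.5235,-.055,.25,3.28)"
```

```text
tool cm [ 16.24 -31.65   1.22] yaw now -3.006 twist -0.003 j6 0.28 t 10.5 F [0.8 0.4 0.2] grip 0.0855 0.0 [0.6417 0.2804 0.2639]
```

Call:
send_rows --motion "-1 2 -4 0 0; -1 4 -8 0 0; -1 6 -12 0 0; -1 8 -16 0 0; -1 10 -20 0 0"

```text
clock: 11.0
eef_pos: [0.5678, 0.0669, 0.2585]
tool_rot: [-0.068, 0.998, -0.0, 0.0]
ft_force: [0.7, 0.4, -0.5]
grip_width: 0.0853
grasp_force: 0.0
```

Run:
```python
from h import *
oo=[]
for c,x0,y0,w,h in(('scene',175,130,180,150),('top',165,130,160,150)):
    a=snap(c); k=2.6 if c=='scene' else 2.0
    k=400/w
    oo.append(cv2.warpAffine(np.clip(a*1.3,0,255).astype(np.uint8)[:,:,::-1],np.array([[k,0,-k*x0],[0,k,-k*y0]]),(400,370),flags=cv2.INTER_CUBIC))
    if c=='scene':
      hsv=cv2.cvtColor(a,cv2.COLOR_RGB2HSV);m=((hsv[:,:,0]<8)|(hsv[:,:,0]>172))&(hsv[:,:,1]>150)&(hsv[:,:,2]>60)
      n,l,s,ce=cv2.connectedComponentsWithStats(m.astype(np.uint8));
      for i in range(1,n):
        if s[i,4]>40: print(s[i],ce[i],at(c,ce[i],.067))
cv2.imwrite('pics/m1.png',np.hstack(oo))
go(.5235,-.055,.25,3.28)
```

```text
[420 126  11   6  52] [425.28846154 128.30769231] [[0.4589982 0.914142  0.067    ]]
[401 133  11   7  59] [406.16949153 135.91525424] [[0.46845508 0.79602279 0.067     ]]
[442 132  13  16 140] [447.86428571 139.42857143] [[0.56414582 0.91078027 0.067     ]]
[422 134  12   8  68] [427.35294118 137.45588235] [[0.51610481 0.85644777 0.067     ]]
[199 208  17  13 166] [206.81927711 213.9939759 ] [[ 0.53199353 -0.05727896  0.067     ]]
tool cm [  5.83 -11.21   0.94] yaw now -3.013 twist -0.009 j6 -0.02 t 11.1 F [ 0.2  1.5 -0.3] grip 0.0852 0.0 [0.5669 0.0636 0.2592]
```

View pics/m1.png

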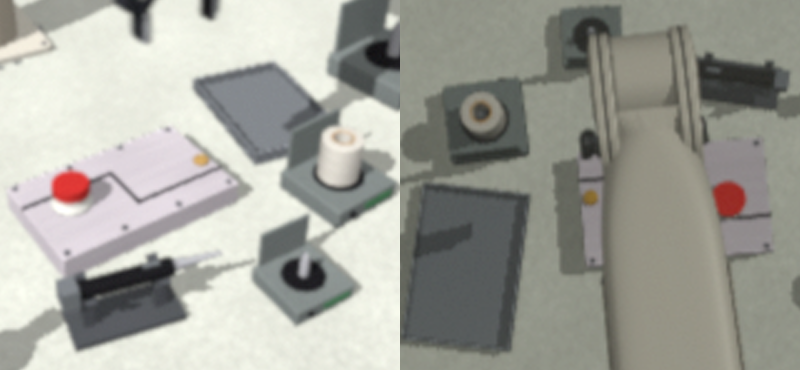

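The roll sits on the spindle, level with the plate (left crop (340,160)), and the pot is still at (70,190). Next is the pot.

Call:
send_rows --motion "-1 2 -4 1 0; -1 4 -8 3 0; -1 5.8 -11.2 6 0; -1 5.8 -11.2 10 0; -1 5.8 -11.2 13 0"

```text
clock: 11.6
eef_pos: [0.5257, -0.0512, 0.1268]
tool_rot: [-0.066, 0.998, 0.0, -0.0]
ft_force: [0.2, 0.9, -0.0]
grip_width: 0.0857
grasp_force: 0.0
```

```bash
python3 -c "
from h import *
go(.524,-.0555,.041,3.28)"
```

```text
tool cm [ 0.22 -0.41  8.58] yaw now -3.009 twist -0.005 j6 -0.23 t 11.6 F [ 0.2  0.9 -0. ] grip 0.0857 0.0 [ 0.5257 -0.0512  0.1268]
```

Call:
send_rows --motion "-1 0.1 -0.1 3 0; -1 0.1 -0.1 6 0; -1 0.1 -0.1 8 0; -1 0.1 -0.1 8.5 0; -1 0.1 -0.1 8.5 0"

```text
clock: 12.1
eef_pos: [0.5253, -0.0511, 0.0428]
tool_rot: [-0.068, 0.998, 0.0, -0.001]
ft_force: [0.5, -1.3, 0.3]
grip_width: 0.0857
grasp_force: 0.0
```

Call:
send_rows --motion "1 0 0 0 0; 1 0 0 0 0; 1 0 0 0 0; 1 0 0 0 0; 1 0 0 0 0"

```text
clock: 12.6
eef_pos: [0.527, -0.0516, 0.0451]
tool_rot: [-0.068, 0.998, -0.0, 0.002]
ft_force: [0.1, -0.2, 5.9]
grip_width: 0.0462
grasp_force: 61.5
```

Call:
send_rows --motion "1 0 0 0 0; 1 0 0 -2 0; 1 0 0 -6 0; 1 0 0 -11 0; 1 0 0 -14 0"

```text
clock: 13.1
eef_pos: [0.5267, -0.0516, 0.1873]
tool_rot: [-0.068, 0.998, -0.0, 0.002]
ft_force: [1.3, -0.6, -0.2]
grip_width: 0.0466
grasp_force: 61.7
```

```bash
python3 -c "
from h import *
go(.435,.306,.18,4.587)"
```

```text
tool cm [ 4.27 36.67  0.67] yaw now -3.006 twist -1.31 j6 -0.23 t 13.1 F [ 1.3 -0.6 -0.2] grip 0.0466 61.65014147758484 [ 0.5267 -0.0516  0.1873]
```

Call:
send_rows --motion "1 0.5 4.5 0 -0.13; 1 1 9 0 -0.26; 1 1.6 13.5 0 -0.39; 1 2.1 18 0 -0.52; 1 2.6 22.4 0 -0.65"

```text
clock: 13.6
eef_pos: [0.4688, 0.1685, 0.1838]
tool_rot: [-0.385, 0.923, 0.0, 0.0]
ft_force: [0.4, 0.1, -0.6]
grip_width: 0.046
grasp_force: 61.7
```

```bash
python3 -c "
from h import *
go(.435,.306,.18,4.587)"
```

```text
tool cm [-7.39 12.08  0.38] yaw now -2.351 twist -0.655 j6 -0.45 t 13.6 F [ 0.4  0.1 -0.6] grip 0.046 61.72129511833191 [0.4688 0.1685 0.1838]
```

Call:
send_rows --motion "1 -2 3.5 1 -0.15; 1 -4.5 7.5 2 -0.3; 1 -6.5 10.5 4 -0.45; 1 -7.3 12 6 -0.6; 1 -7.3 12 9 -0.65"

```text
clock: 14.1
eef_pos: [0.4366, 0.307, 0.0941]
tool_rot: [-0.661, 0.751, 0.0, 0.002]
ft_force: [0.1, -0.5, -1.5]
grip_width: 0.0464
grasp_force: 61.6
```

Run:
```python
from h import *
go(.435,.306,.016,4.587)
x0,y0,w,h=235,110,130,110
a=snap('scene'); k=5
cv2.imwrite('pics/p1.png',cv2.warpAffine(np.clip(a*1.3,0,255).astype(np.uint8)[:,:,::-1],np.array([[k,0,-k*x0],[0,k,-k*y0]],float),(650,550),flags=cv2.INTER_CUBIC))
```

```text
tool cm [0.15 0.16 7.81] yaw now -1.698 twist -0.002 j6 -0.83 t 14.1 F [ 0.1 -0.5 -1.5] grip 0.0464 61.60288453102112 [0.4366 0.307  0.0941]
```

View pics/p1.png

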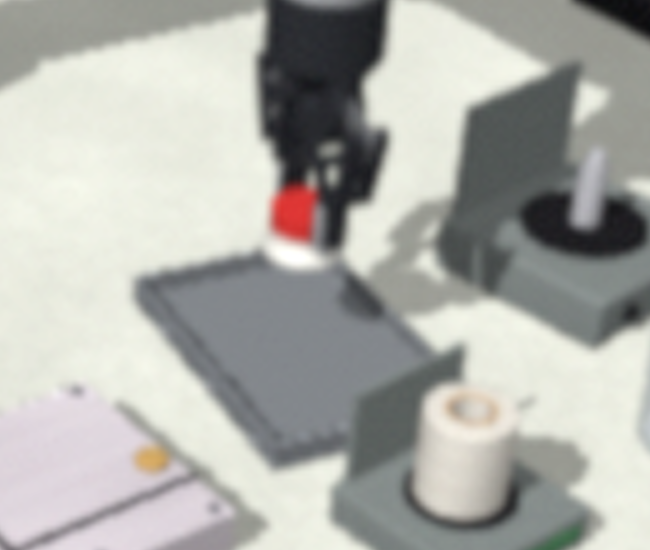

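The cap is held upright over the tray (cap at (295,212)), and the roll sits well on the recorder. Lowering now.

Call:
send_rows --motion "1 0 0 3 0; 1 0 0 6 0; 1 0 0 7 0; 1 0 0 7.6 0; 1 0 0 8 0"

```text
clock: 14.65
eef_pos: [0.437, 0.3036, 0.0141]
tool_rot: [-0.657, 0.754, -0.0, 0.001]
ft_force: [-3.1, -4.2, 30.1]
grip_width: 0.0463
grasp_force: 65.4
```

Call:
send_rows --motion "-1 0 0 0 0; -1 0 0 0 0; -1 0 0 0 0; -1 0 0 0 0; -1 0 0 0 0"

```text
clock: 15.15
eef_pos: [0.4365, 0.3036, 0.0137]
tool_rot: [-0.658, 0.753, -0.0, 0.0]
ft_force: [0.2, 0.2, -1.1]
grip_width: 0.0852
grasp_force: 0.0
```

Call:
send_rows --motion "-1 0 0 -3 0; -1 0 0 -7 0; -1 0 0 -12 0; -1 0 0 -16 0; -1 0 0 -18 0"

```text
clock: 15.65
eef_pos: [0.4379, 0.3045, 0.198]
tool_rot: [-0.658, 0.753, -0.0, 0.003]
ft_force: [-0.1, 0.7, -0.4]
grip_width: 0.0855
grasp_force: 0.0
```

```bash
python3 -c "
from h import *
c,s=np.cos(1.44),np.sin(1.44)
go(.6986-.022*c,-.0685-.022*s,.20,1.44+np.pi);print(.6986-.022*c,-.0685-.022*s)"
```

```text
tool cm [ 35.64 -30.89  -0.22] yaw now -1.706 twist -0.005 j6 -0.83 t 15.65 F [-0.1  0.7 -0.4] grip 0.0855 0.0 [0.4379 0.3045 0.198 ]
0.6957306784077608 -0.0903120836602171
```

Call:
send_rows --motion "-1 3.5 -3 0 0; -1 7 -6 0 0; -1 10.5 -9.1 0 0; -1 14 -12.2 0 0; -1 17.5 -15.2 0 0"

```text
clock: 16.15
eef_pos: [0.564, 0.1079, 0.1935]
tool_rot: [-0.658, 0.753, -0.0, 0.0]
ft_force: [0.5, 0.5, 0.4]
grip_width: 0.0853
grasp_force: 0.0
```

Run:
```python
from fit import *
go(.6965,-.0865,.20,1.44+np.pi)
x0,y0,w,h=175,225,110,80
a=np.mean([snap('scene').astype(float) for _ in range(4)],0); k=7
o1=cv2.warpAffine(np.clip(a*1.3,0,255).astype(np.uint8)[:,:,::-1],np.array([[k,0,-k*x0],[0,k,-k*y0]],float),(770,540),flags=cv2.INTER_CUBIC)
a=np.mean([snap('top').astype(float) for _ in range(4)],0)
cv2.imwrite('pics/topfull.png',np.clip(a,0,255).astype(np.uint8)[:,:,::-1])
cv2.imwrite('pics/pr1.png',o1)
```

```text
tool cm [ 17.47 -15.75  -0.65] yaw now -1.706 twist -0.005 j6 -1.25 t 16.15 F [0.5 0.5 0.4] grip 0.0853 0.0 [0.564  0.1079 0.1935]
```

View pics/pr1.png

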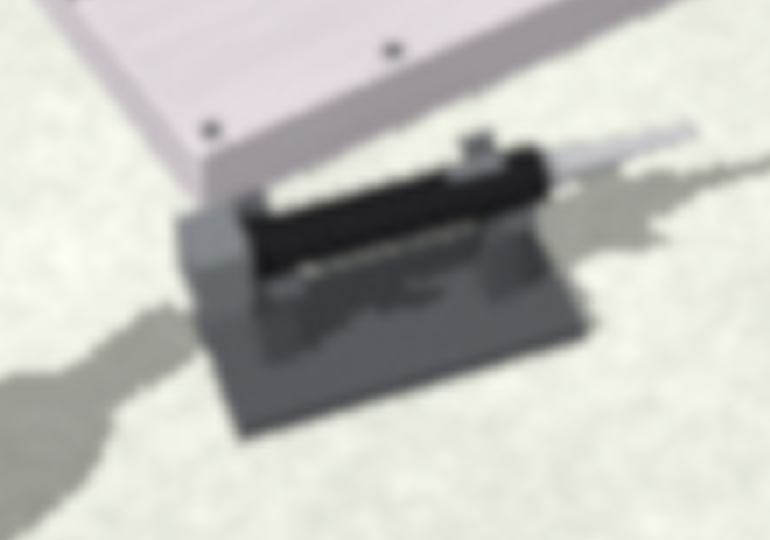

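The probe lies on its rest, with the tip at (695,131), the handle front at (541,172), the tail face at about (254,238) and the foot corners at (240,430) and (590,322). I'll refit with these.

Run:
```python
from fit import *
Z=lambda p:np.array(p)/7+[175,225]
z=.06
v=fit('rest',[(T,(328,93),(.115,0,z)),(T,(376,96),(.055,0,z)),(T,(480,110),(-.055,0,z)),(Z,(695,131),(.115,0,z)),(Z,(541,172),(.055,0,z)),(Z,(254,238),(-.055,0,z)),(Z,(240,430),(-.065,-.03,.008)),(Z,(590,322),(.065,-.03,.008))],[.7,-.07,1.44])
c,s=np.cos(v[2]),np.sin(v[2])
go(v[0]-.018*c,v[1]-.018*s,.2,v[2]+np.pi)
```

```text
rest [ 0.6984 -0.0668  1.4295]
[[-1.1, -0.7], [0.5, 0.7], [-1.8, 0.5], [-0.3, -0.1], [-0.4, 0.1], [-2.2, 2.3], [0.6, -0.4], [0.5, 0.4]]
tool cm [ 17.59 -15.82  -0.67] yaw now -1.704 twist 0.008 j6 -1.24 t 16.55 F [ 0.6  0.3 -0.3] grip 0.0854 0.0 [0.5625 0.1108 0.1934]
```

Call:
send_rows --motion "-1 4 -3.6 0 0; -1 8 -7.2 0 0; -1 12 -10.8 0 0; -1 16 -14.4 0 0; -1 17.5 -15.8 2 0"

```text
clock: 17.05
eef_pos: [0.6992, -0.0865, 0.1766]
tool_rot: [-0.658, 0.753, -0.003, 0.002]
ft_force: [0.4, 0.6, 1.2]
grip_width: 0.0856
grasp_force: 0.0
```

Call:
send_rows --motion "-1 0 0 2 0; -1 0 0 4 0; -1 0 0 5 0; -1 0 0 5 0; -1 0 0 5 0"

```text
clock: 17.55
eef_pos: [0.6964, -0.0842, 0.1242]
tool_rot: [-0.658, 0.753, -0.0, 0.0]
ft_force: [-0.2, 0.3, 0.6]
grip_width: 0.0852
grasp_force: 0.0
```

Run:
```python
from fit import *
v=[.6984,-.0668,1.4295]
c,s=np.cos(v[2]),np.sin(v[2])
for i in range(3): go(v[0]-.018*c,v[1]-.018*s,.041,v[2]+np.pi); a=snap('scene')
x0,y0,k=165,195,6
o=cv2.warpAffine(np.clip(a*1.3,0,255).astype(np.uint8)[:,:,::-1],np.array([[k,0,-k*x0],[0,k,-k*y0]],float),(720,540),flags=cv2.INTER_CUBIC)
for P in([.6984-.018*c,-.0668-.018*s,.06],[.6984,-.0668,.06]):
    p=proj('scene',P)[0];cv2.circle(o,(int((p[0]-x0)*k),int((p[1]-y0)*k)),4,(0,255,0),1)
p=proj('scene',bot.get_obs()['eef_pos'])[0];cv2.circle(o,(int((p[0]-x0)*k),int((p[1]-y0)*k)),4,(0,0,255),1)
cv2.imwrite('pics/pr2.png',o)
```

```text
tool cm [0.05 0.06 8.32] yaw now -1.705 twist 0.007 j6 -1.56 t 17.55 F [-0.2  0.3  0.6] grip 0.0852 0.0 [ 0.6964 -0.0842  0.1242]
tool cm [0.03 0.12 8.4 ] yaw now -1.705 twist 0.007 j6 -1.56 t 17.6 F [ 0.   0.4 -0.3] grip 0.0854 0.0 [ 0.6969 -0.0844  0.125 ]
tool cm [0.02 0.14 8.43] yaw now -1.705 twist 0.007 j6 -1.56 t 17.65 F [-0.6  0.8  1. ] grip 0.0852 0.0 [ 0.697  -0.0846  0.1253]
```

View pics/pr2.png

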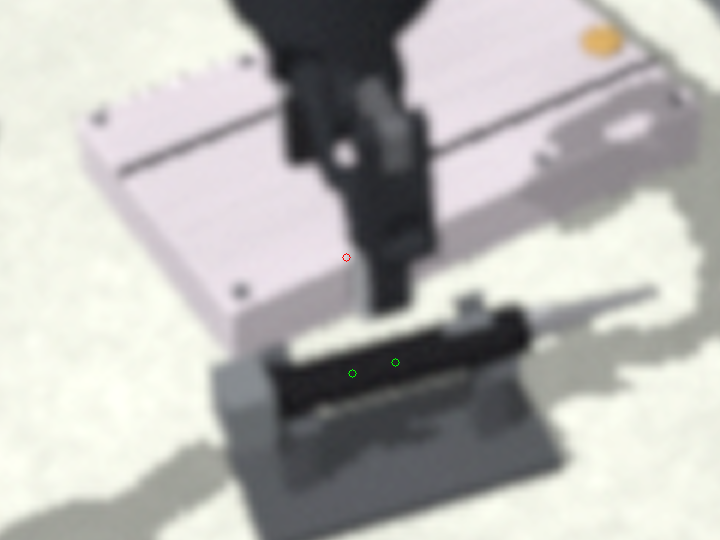

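The tool is over the handle (target marks at (352,373)), the fingers clear the notches and the cell. Descend and grip.

Call:
send_rows --motion "-1 0 0.1 2.5 0; -1 0 0.1 5 0; -1 0 0.1 7 0; -1 0 0.1 8.4 0; -1 0 0.1 8.4 0"

```text
clock: 18.2
eef_pos: [0.6938, -0.0849, 0.0374]
tool_rot: [-0.658, 0.753, 0.001, -0.001]
ft_force: [0.1, 0.8, 0.1]
grip_width: 0.0857
grasp_force: 0.0
```

Call:
send_rows --motion "1 0 0 0 0; 1 0 0 0 0; 1 0 0 0 0; 1 0 0 0 0; 1 0 0 0 0"

```text
clock: 18.7
eef_pos: [0.695, -0.0851, 0.0405]
tool_rot: [-0.658, 0.753, -0.0, 0.0]
ft_force: [-3.1, 0.3, 3.8]
grip_width: 0.0204
grasp_force: 58.4
```

Call:
send_rows --motion "1 0 0 0 0; 1 0 0 0 0; 1 0 0 0 0; 1 0 0 0 0; 1 0 0 0 0"

```text
clock: 19.2
eef_pos: [0.695, -0.0851, 0.0405]
tool_rot: [-0.658, 0.753, -0.0, 0.0]
ft_force: [-4.8, -0.3, 5.7]
grip_width: 0.0203
grasp_force: 58.4
```

The probe is gripped (TCP 0.695, -0.085, 0.0405). The tool stays vertical, so a level handle would hold the tip 11 mm or more above the cell. I'll tilt the nozzle down by pressing the tail on the front notch. First lift and shift 107 mm forward along the nozzle.

Call:
send_rows --motion "1 0 0 -1 0; 1 0 0 -2.5 0; 1 0 0 -4 0; 1 0 0 -5 0; 1 0 0 -5 0"

```text
clock: 19.7
eef_pos: [0.6966, -0.0853, 0.0915]
tool_rot: [-0.658, 0.753, -0.002, 0.001]
ft_force: [-0.1, 0.8, -1.5]
grip_width: 0.0199
grasp_force: 58.7
```

Call:
send_rows --motion "1 -3 0 0 0; 1 -6 0 0 0; 1 -9 0 0 0; 1 -10.5 0 0 0; 1 -10.7 0 0 0"

```text
clock: 20.2
eef_pos: [0.7093, 0.023, 0.0884]
tool_rot: [-0.659, 0.752, 0.0, -0.0]
ft_force: [0.8, 0.0, -2.3]
grip_width: 0.0202
grasp_force: 58.6
```

Call:
send_rows --motion "1 0 0 1 0; 1 0 0 2 0; 1 0 0 2.8 0; 1 0 0 2.8 0; 1 0 0 2.8 0"

```text
clock: 20.7
eef_pos: [0.7092, 0.0198, 0.0609]
tool_rot: [-0.657, 0.754, 0.0, -0.0]
ft_force: [-0.2, 0.9, -0.8]
grip_width: 0.02
grasp_force: 58.6
```

```bash
cat > look.py <<'E'
from fit import *
import sys
def look(n,x0,y0,k,cam='scene',pts=()):
    a=np.mean([snap(cam).astype(float) for _ in range(2)],0)
    o=cv2.warpAffine(np.clip(a*1.3,0,255).astype(np.uint8)[:,:,::-1],np.array([[k,0,-k*x0],[0,k,-k*y0]],float),(760,520),flags=cv2.INTER_CUBIC)
    for P in pts:
        p=proj(cam,P)[0];cv2.circle(o,(int((p[0]-x0)*k),int((p[1]-y0)*k)),3,(0,255,0),1)
    cv2.imwrite('pics/'+n,o)
E
python3 - <<'E'
from look import *
go(.71,.021,.0705,1.4295+np.pi); look('pr3.png',180,190,6)
E
```

```text
tool cm [-0.13 -0.06 -0.96] yaw now -1.708 twist 0.004 j6 -1.41 t 20.7 F [-0.2  0.9 -0.8] grip 0.02 58.643943071365356 [0.7092 0.0198 0.0609]
```

View pics/pr3.png

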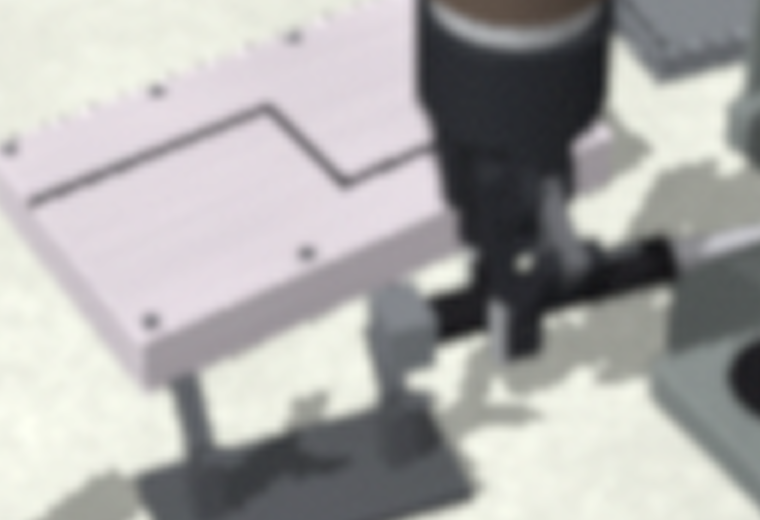

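Run:
```python
from fit import *
print('disc',at('top',T((251,59)),.025),at('scene',S((634,348)),.025))
# plate outline lower crop: scene crop px of plate top corners & bottom
print('plate top corners (z .07,.05)',[at('scene',S(p),z) for p in((587,306),(638,284)) for z in(.07,.05)])
print('box corners top',at('top',T([(213,27),(288,23),(290,97),(216,100)]),.022))
print('plate top in top img',at('top',T([(218,97),(287,95)]),.07))
```

```text
disc [[0.7595 0.1312 0.025 ]] [[0.7629 0.1332 0.025 ]]
plate top corners (z .07,.05) [array([[0.7228, 0.0961, 0.07  ]]), array([[0.7057, 0.1096, 0.05  ]]), array([[0.7208, 0.1644, 0.07  ]]), array([[0.7036, 0.18  , 0.05  ]])]
box corners top [[0.7981 0.1754 0.022 ]
 [0.8028 0.0887 0.022 ]
 [0.7156 0.0864 0.022 ]
 [0.7121 0.1713 0.022 ]]
plate top in top img [[0.7054 0.1661 0.07  ]
 [0.7076 0.0891 0.07  ]]
```

The tail (crop (405,320)) is over the front notch, but the nozzle lies over the small recorder's plate (about 68 mm high), so I can't tilt it here. I'll use the cell's -y edge instead, with the nozzle pointing -y between the short and tall rolls.

Call:
send_rows --motion "1 0 0 -4 0; 1 0 0 -8.5 0; 1 0 0 -13 0; 1 0 0 -17 0; 1 0 0 -19 0"

```text
clock: 21.3
eef_pos: [0.711, 0.021, 0.2575]
tool_rot: [-0.658, 0.753, -0.003, 0.003]
ft_force: [1.0, 0.9, -0.4]
grip_width: 0.0203
grasp_force: 58.8
```

Call:
send_rows --motion "1 0 -2 0 0.14; 1 0 -4 0 0.28; 1 0 -6 0 0.42; 1 0 -8 0 0.56; 1 0 -10 0 0.7"

```text
clock: 21.8
eef_pos: [0.7869, 0.0071, 0.2356]
tool_rot: [-0.357, 0.934, -0.003, 0.008]
ft_force: [0.6, 0.1, -1.7]
grip_width: 0.0207
grasp_force: 59.0
```

Call:
send_rows --motion "1 0 0 0 0.14; 1 0 0 0 0.28; 1 0 0 0 0.42; 1 0 0 0 0.56; 1 0 0 0 0.7"

```text
clock: 22.3
eef_pos: [0.7874, 0.0072, 0.2403]
tool_rot: [-0.015, 1.0, -0.0, 0.012]
ft_force: [-0.0, 0.9, -1.7]
grip_width: 0.0201
grasp_force: 59.0
```

Call:
send_rows --motion "1 0 0 0 0.14; 1 0 0 0 0.28; 1 0 0 0 0.42; 1 0 0 0 0.56; 1 0 0 0 0.7"

```text
clock: 22.8
eef_pos: [0.7874, 0.0073, 0.2403]
tool_rot: [0.329, 0.944, 0.004, 0.011]
ft_force: [-0.1, -0.9, -1.0]
grip_width: 0.0201
grasp_force: 59.0
```

Call:
send_rows --motion "1 0 0 0 0.14; 1 0 0 0 0.28; 1 0 0 0 0.42; 1 0 0 0 0.56; 1 0 0 0 0.7"

```text
clock: 23.3
eef_pos: [0.7874, 0.0072, 0.2403]
tool_rot: [0.633, 0.774, 0.008, 0.009]
ft_force: [0.1, 0.7, -0.6]
grip_width: 0.02
grasp_force: 59.0
```

Run:
```python
from h import *
go(.4873,-.1551,.2,1.652)
```

```text
tool cm [ -9.92 -32.73   3.3 ] yaw now 1.771 twist 0.119 j6 1.38 t 23.3 F [ 0.1  0.7 -0.6] grip 0.02 58.979546427726746 [0.7874 0.0072 0.2403]
```

Call:
send_rows --motion "1 -1.2 -4 0 0.03; 1 -2.4 -8 0 0.06; 1 -3.6 -12 0 0.09; 1 -4.8 -16 0 0.12; 1 -6 -20 0 0.12"

```text
clock: 23.8
eef_pos: [0.6016, -0.0931, 0.236]
tool_rot: [0.676, 0.737, 0.008, 0.009]
ft_force: [0.5, -0.7, -1.0]
grip_width: 0.0201
grasp_force: 59.1
```

Call:
send_rows --motion "1 0 0 0 0; 1 0 0 0 0; 1 0 0 0 0"

```text
clock: 24.1
eef_pos: [0.6054, -0.0923, 0.2368]
tool_rot: [0.676, 0.737, 0.009, 0.01]
ft_force: [-0.3, -0.3, -2.3]
grip_width: 0.02
grasp_force: 59.2
```

Run:
```python
from h import *
go(.4873,-.1551,.1,1.652)
```

```text
tool cm [ -5.2  -12.67  13.36] yaw now 1.657 twist 0.005 j6 1.33 t 24.1 F [-0.3 -0.3 -2.3] grip 0.02 59.19639229774475 [ 0.6054 -0.0923  0.2368]
```

Call:
send_rows --motion "1 -1.5 -4 2 0; 1 -3 -8 4 0; 1 -4.2 -11 7 0; 1 -5.2 -12.7 11 0; 1 -5.2 -12.7 13.4 0"

```text
clock: 24.6
eef_pos: [0.4835, -0.1556, 0.0966]
tool_rot: [0.676, 0.736, 0.007, 0.008]
ft_force: [0.3, 0.3, -0.8]
grip_width: 0.0202
grasp_force: 59.4
```

Call:
send_rows --motion "1 0 0 2 0; 1 0 0 4 0; 1 0 0 5.5 0; 1 0 0 5.5 0; 1 0 0 5.5 0"

```text
clock: 25.1
eef_pos: [0.488, -0.155, 0.0439]
tool_rot: [0.676, 0.737, 0.008, 0.009]
ft_force: [0.2, -0.3, -1.4]
grip_width: 0.0203
grasp_force: 59.4
```

Run:
```python
from look import *
go(.4873,-.1551,.03,1.652)
look('pr4.png',70,170,4.5)
```

```text
tool cm [-0.   -0.1   1.39] yaw now 1.658 twist 0.006 j6 1.17 t 25.1 F [ 0.2 -0.3 -1.4] grip 0.0203 59.3973183631897 [ 0.488  -0.155   0.0439]
```

View pics/pr4.png

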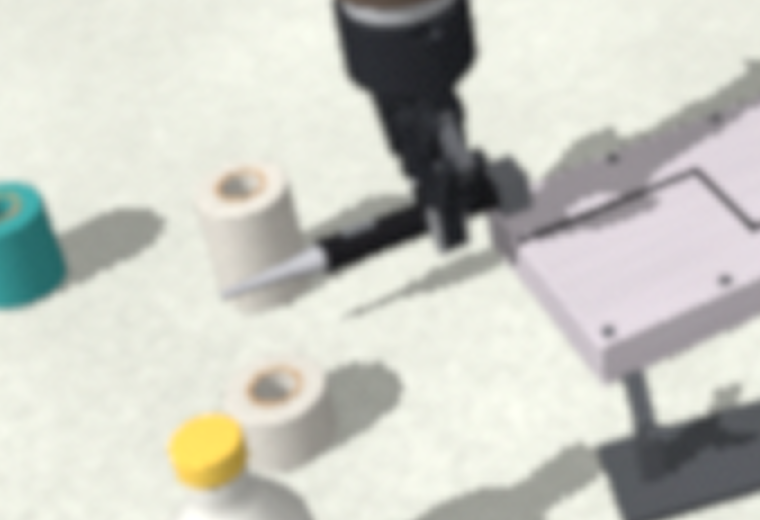

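The tail block (510,185) is over the cell's edge, and the nozzle (225,293) runs clear between the tall and short rolls. Now I'll press the tail on the edge in small steps.

Call:
send_rows --motion "1 0 0 0.5 0; 1 0 0 1 0; 1 0 0 1.3 0; 1 0 0 1.5 0; 1 0 0 1.5 0"

```text
clock: 25.7
eef_pos: [0.4864, -0.1552, 0.0286]
tool_rot: [0.676, 0.737, 0.008, 0.008]
ft_force: [-1.4, -0.1, -0.2]
grip_width: 0.0204
grasp_force: 59.6
```

Call:
send_rows --motion "1 0 0 0.1 0; 1 0 0 0.2 0; 1 0 0 0.3 0; 1 0 0 0.4 0; 1 0 0 0.4 0"

```text
clock: 26.2
eef_pos: [0.4873, -0.1557, 0.0261]
tool_rot: [0.676, 0.737, 0.008, 0.01]
ft_force: [-3.6, -0.8, 8.3]
grip_width: 0.0201
grasp_force: 60.8
```

Call:
send_rows --motion "1 0 0 0.1 0; 1 0 0 0.2 0; 1 0 0 0.3 0; 1 0 0 0.4 0; 1 0 0 0.4 0"

```text
clock: 26.7
eef_pos: [0.4876, -0.1565, 0.0224]
tool_rot: [0.676, 0.737, 0.008, 0.01]
ft_force: [-2.7, -2.6, 10.4]
grip_width: 0.0202
grasp_force: 61.7
```

Run:
```python
from look import *
go(.4873,-.1551,.018,1.652)
look('pr5.png',70,170,4.5)
```

```text
tool cm [ 0.15 -0.03  0.44] yaw now 1.656 twist 0.004 j6 1.17 t 26.7 F [-2.7 -2.6 10.4] grip 0.0202 61.69879496097565 [ 0.4876 -0.1565  0.0224]
```

View pics/pr5.png

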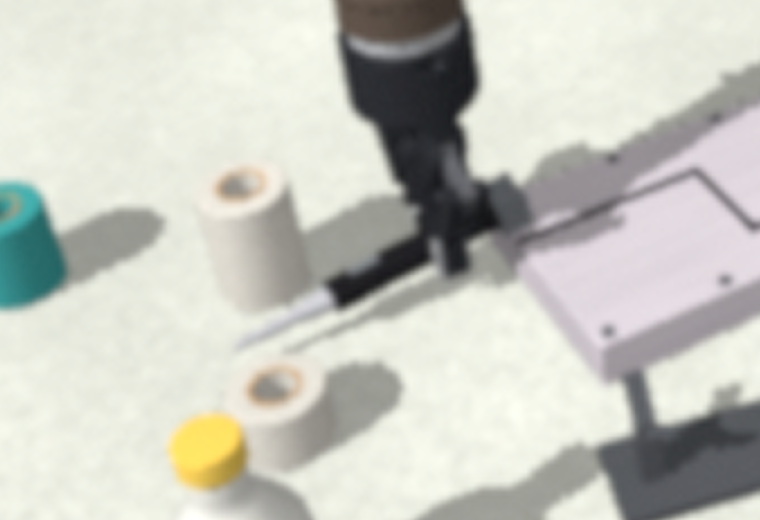

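It works: the nozzle is now tilted down (tip at (237,347)), slipping at about 10 N. Another 4 mm.

Call:
send_rows --motion "1 0 0 0.1 0; 1 0 0 0.2 0; 1 0 0 0.3 0; 1 0 0 0.4 0; 1 0 0 0.4 0"

```text
clock: 27.3
eef_pos: [0.4881, -0.1569, 0.0185]
tool_rot: [0.676, 0.736, 0.008, 0.011]
ft_force: [-3.3, -3.7, 8.4]
grip_width: 0.0201
grasp_force: 63.0
```

Call:
send_rows --motion "1 0 0 0 0; 1 0 0 -1 0; 1 0 0 -3 0; 1 0 0 -5 0; 1 0 0 -5 0"

```text
clock: 27.8
eef_pos: [0.4881, -0.1557, 0.0695]
tool_rot: [0.676, 0.737, 0.009, 0.011]
ft_force: [0.3, -0.5, -0.7]
grip_width: 0.0199
grasp_force: 61.6
```

Call:
send_rows --motion "1 0 0 0 0; 1 0 0 0 0; 1 0 0 0 0"

```text
clock: 28.1
eef_pos: [0.4849, -0.1548, 0.0655]
tool_rot: [0.676, 0.737, 0.008, 0.008]
ft_force: [0.7, 0.2, -2.3]
grip_width: 0.0202
grasp_force: 61.6
```

Run:
```python
from look import *
go(.4873,-.1551,.1,1.652)
s=bot.get_obs();r=R.from_quat(s['tool_rot']).as_matrix()
g=s['eef_pos']-.0195*r[:,2]
for th in(.1,.15,.2,.25,.3):
    d=-r[:,0]*np.cos(th)+r[:,2]*np.sin(th)
    t=g+.133*d;print(th,t,proj('scene',t)[0],proj('scene',g+.073*d)[0])
look('pr6.png',90,180,6,pts=[g+.133*(-r[:,0]*np.cos(th)+r[:,2]*np.sin(th)) for th in(0,.1,.2,.3)])
```

```text
tool cm [-0.06  0.31 -3.44] yaw now 1.657 twist 0.005 j6 1.17 t 28.1 F [ 0.7  0.2 -2.3] grip 0.0202 61.60306692123413 [ 0.4849 -0.1548  0.0655]
0.1 [ 0.4961 -0.2866  0.0719] [119.0754 232.1541] [141.022  221.9308]
0.15 [ 0.4962 -0.2858  0.0653] [119.9544 233.9604] [141.4404 222.9246]
0.2 [ 0.4962 -0.2846  0.0587] [120.9465 235.688 ] [141.9204 223.8808]
0.25 [ 0.4962 -0.2831  0.0522] [122.0475 237.333 ] [142.4604 224.7972]
0.3 [ 0.4962 -0.2813  0.0458] [123.2527 238.892 ] [143.0583 225.6715]
```

View pics/pr6.png

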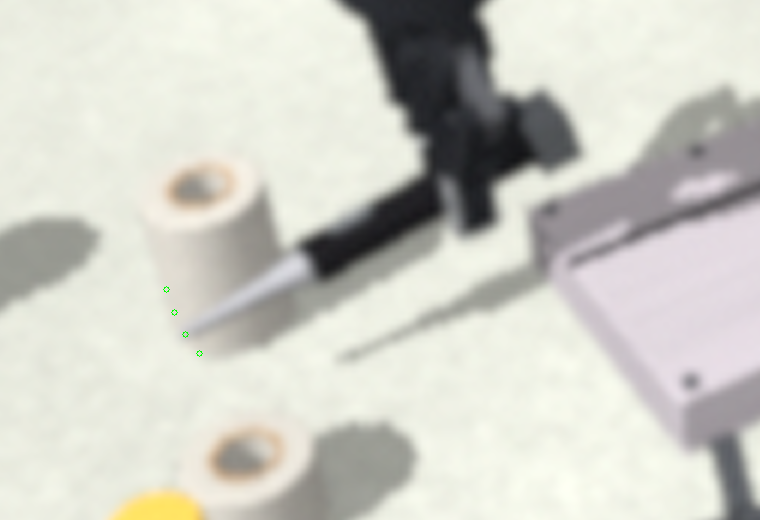

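The tip at (190,331) matches the 0.2 rad mark, so the model is good. I'll lift, turn the nozzle to the cell's +x and hover over seam0.

```bash
cat > scan.py <<'E'
from look import *
C=np.array([.5235,.0154]);YC=.0814
OFF=np.array([-.130,0,.006])   # tip in tool frame
def seam(x,y,h=.005):
    c,s=np.cos(YC),np.sin(YC); return np.array([C[0]+c*x-s*y,C[1]+s*x+c*y,.035+h])
def tip():
    s=bot.get_obs();r=R.from_quat(s['tool_rot']).as_matrix();return s['eef_pos']+r@OFF,r
def need(P):
    t,r=tip();print('tip',t.round(4),'err mm',((P-t)*1000).round(1),'tool cm',(r.T@(P-t)*100).round(2),'F',bot.get_obs()['ft_force'].round(1),'t',bot.get_obs()['clock'])
E
python3 - <<'E'
from scan import *
go(.427,.093,.2,3.223)
E
```

```text
tool cm [ 25.18  -3.37 -13.52] yaw now 1.657 twist -1.566 j6 1.17 t 28.2 F [ 0.3  0.3 -1.8] grip 0.0203 61.60301327705383 [ 0.4851 -0.1549  0.0658]
```

Call:
send_rows --motion "1 0 0 -4 0; 1 0 0 -8 0; 1 0 0 -12 0; 1 0 0 -13 0; 1 0 0 -13 0"

```text
clock: 28.7
eef_pos: [0.4839, -0.1556, 0.1983]
tool_rot: [0.676, 0.737, 0.009, 0.01]
ft_force: [-0.0, -0.1, -2.3]
grip_width: 0.0199
grasp_force: 61.7
```

Call:
send_rows --motion "1 0 0 0 -0.15; 1 0 0 0 -0.3; 1 0 0 0 -0.45; 1 0 0 0 -0.6; 1 0 0 0 -0.75"

```text
clock: 29.2
eef_pos: [0.4812, -0.1547, 0.1937]
tool_rot: [0.356, 0.934, 0.004, 0.008]
ft_force: [-0.7, 0.0, -1.8]
grip_width: 0.0205
grasp_force: 61.6
```

Call:
send_rows --motion "1 0 0 0 -0.15; 1 0 0 0 -0.3; 1 0 0 0 -0.45; 1 0 0 0 -0.6; 1 0 0 0 -0.75"

```text
clock: 29.7
eef_pos: [0.4811, -0.1547, 0.1937]
tool_rot: [-0.011, 1.0, 0.001, 0.009]
ft_force: [0.6, 0.5, -0.8]
grip_width: 0.0203
grasp_force: 61.6
```

Run:
```python
from scan import *
go(.427,.093,.12,3.223); need(seam(.04,.085,.08))
```

```text
tool cm [ 5.02 24.87  7.31] yaw now -3.12 twist -0.06 j6 -0.34 t 29.7 F [ 0.6  0.5 -0.8] grip 0.0203 61.59772753715515 [ 0.4811 -0.1547  0.1937]
tip [ 0.6112 -0.1519  0.1901] err mm [-54.7 255.2 -75.1] tool cm [ 5.07 25.63  7.45] F [ 0.6  0.5 -0.8] t 29.7
```

Call:
send_rows --motion "1 0.9 4.5 0 -0.02; 1 1.8 9 0 -0.04; 1 2.7 13.5 0 -0.06; 1 3.6 18 0 -0.06; 1 4.4 22.4 2 -0.06"

```text
clock: 30.2
eef_pos: [0.4357, 0.0698, 0.1752]
tool_rot: [-0.037, 0.999, -0.0, 0.013]
ft_force: [2.6, -0.3, -0.9]
grip_width: 0.02
grasp_force: 61.6
```

Call:
send_rows --motion "1 0.4 2.3 2 0; 1 0.4 2.3 4 0; 1 0.4 2.3 5.5 0; 1 0.4 2.3 5.5 0; 1 0.4 2.3 5.5 0"

```text
clock: 30.7
eef_pos: [0.43, 0.0905, 0.1191]
tool_rot: [-0.038, 0.999, -0.001, 0.01]
ft_force: [-0.1, -0.1, -1.0]
grip_width: 0.0204
grasp_force: 61.6
```

Run:
```python
from scan import *
need(seam(.04,.085,.02)); go(0,0,0,3.223)
look('sc1.png',190,160,6,pts=[tip()[0],seam(.04,.085,0),seam(.04,0,0),seam(-.03,0,0)])
print(proj('scene',tip()[0]))
```

```text
tip [0.5598 0.1002 0.1157] err mm [ -3.3   3.1 -60.7] tool cm [0.43 0.35 6.06] F [-0.1 -0.1 -1. ] t 30.7
tool cm [43.79 -5.77 11.05] yaw now -3.066 twist -0.006 j6 0.14 t 30.7 F [-0.1 -0.1 -1. ] grip 0.0204 61.595778465270996 [0.43   0.0905 0.1191]
[[261.7417 188.453 ]]
```

View pics/sc1.png

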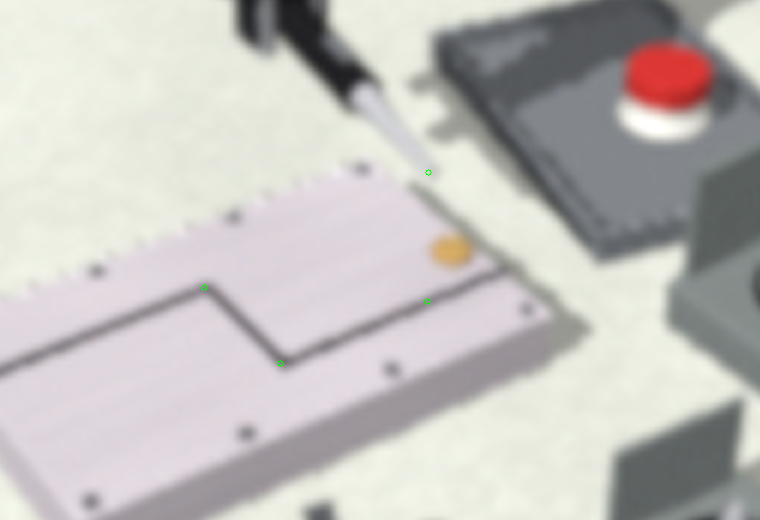

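The tip is seen at (433,175) against the model's (428,172). The seam corner shows the same bias, so the relative aim is good, and the pot stands in the tray. Lowering to seam0.

Call:
send_rows --motion "1 0.3 0.3 1.5 0; 1 0.4 0.3 3 0; 1 0.4 0.3 4.5 0; 1 0.4 0.3 6 0; 1 0.4 0.3 6.8 0"

```text
clock: 31.3
eef_pos: [0.4289, 0.0932, 0.0522]
tool_rot: [-0.037, 0.999, -0.0, 0.012]
ft_force: [-0.3, -0.0, -1.7]
grip_width: 0.0202
grasp_force: 61.6
```

Call:
send_rows --motion "1 0 0 0.1 0; 1 0 0 0.2 0; 1 0 0 0.2 0; 1 0 0 0.2 0; 1 0 0 0.2 0"

```text
clock: 31.8
eef_pos: [0.4293, 0.0936, 0.051]
tool_rot: [-0.038, 0.999, -0.0, 0.012]
ft_force: [1.1, -0.5, -1.3]
grip_width: 0.0202
grasp_force: 61.6
```

Run:
```python
from scan import *
need(seam(.04,.085,.005))
look('sc2.png',225,170,9,pts=[tip()[0],seam(.04,.085,0)])
need(seam(.04,.085,.005))
```

```text
tip [0.559  0.1033 0.0482] err mm [-2.5  0.  -8.2] tool cm [0.27 0.02 0.81] F [ 1.1 -0.5 -1.3] t 31.8
tip [0.5588 0.1033 0.0479] err mm [-2.3  0.1 -7.9] tool cm [0.25 0.03 0.79] F [-0.9 -0.2 -2.6] t 31.9
```

View pics/sc2.png

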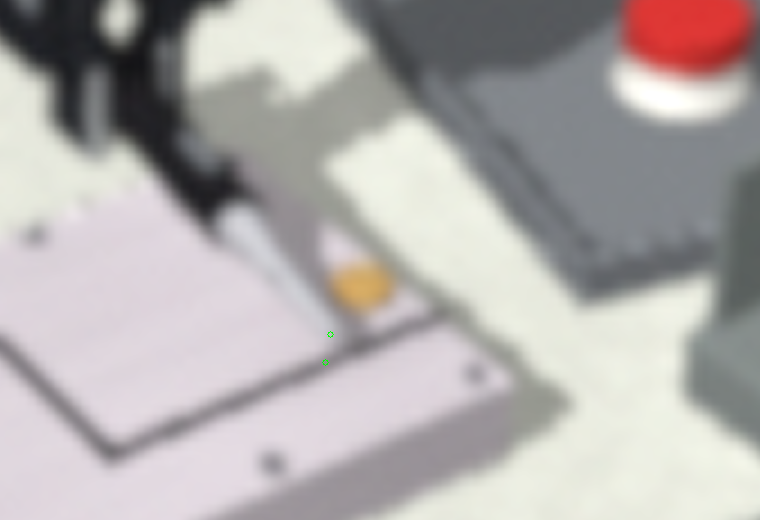

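The tip, at about (345,347), is a little above the joint line (331,362). I'll lower in small steps and feel for the surface.

Call:
send_rows --motion "1 0 0 0.1 0; 1 0 0 0.2 0; 1 0 0 0.3 0; 1 0 0 0.4 0; 1 0 0 0.4 0"

```text
clock: 32.4
eef_pos: [0.4288, 0.0935, 0.0463]
tool_rot: [-0.038, 0.999, -0.0, 0.012]
ft_force: [0.5, 0.6, -0.4]
grip_width: 0.0203
grasp_force: 61.6
```

Call:
send_rows --motion "1 0 0 0.1 0; 1 0 0 0.2 0; 1 0 0 0.2 0; 1 0 0 0.2 0; 1 0 0 0.2 0"

```text
clock: 32.9
eef_pos: [0.429, 0.0935, 0.0445]
tool_rot: [-0.038, 0.999, -0.0, 0.012]
ft_force: [0.1, -0.3, -1.3]
grip_width: 0.0203
grasp_force: 61.6
```

Run:
```python
from scan import *
for i in range(4):
    need(seam(.04,.085,.005)); a=snap('scene');
x0,y0,k=245,185,14
p=[proj('scene',q)[0] for q in(tip()[0],seam(.04,.085,0),seam(.04,.085,.005))]
o=cv2.warpAffine(np.clip(a*1.3,0,255).astype(np.uint8)[:,:,::-1],np.array([[k,0,-k*x0],[0,k,-k*y0]],float),(700,500),flags=cv2.INTER_CUBIC)
for q in p: cv2.circle(o,(int((q[0]-x0)*k),int((q[1]-y0)*k)),3,(0,255,0),1)
b=snap('top'); q=proj('top',seam(.04,.085,0))[0].astype(int);print(q)
b=b[q[1]-20:q[1]+20,q[0]-25:q[0]+25]
cv2.imwrite('pics/sc3.png',np.hstack([o[:500,:480],cv2.resize(np.clip(b*1.3,0,255).astype(np.uint8)[:,:,::-1],(300,500),interpolation=cv2.INTER_CUBIC)]))
```

```text
tip [0.5587 0.1033 0.0416] err mm [-2.3  0.1 -1.6] tool cm [0.23 0.03 0.15] F [ 0.1 -0.3 -1.3] t 32.9
tip [0.5587 0.1033 0.0416] err mm [-2.3  0.1 -1.6] tool cm [0.23 0.03 0.15] F [ 0.5  0.9 -2.2] t 32.95
tip [0.5587 0.1033 0.0416] err mm [-2.3  0.1 -1.6] tool cm [0.23 0.03 0.15] F [-0.5 -0.4 -1. ] t 33.0
tip [0.5588 0.1033 0.0416] err mm [-2.3  0.1 -1.6] tool cm [0.23 0.03 0.15] F [ 0.6  0.7 -2. ] t 33.05
[249 200]
```

View pics/sc3.png

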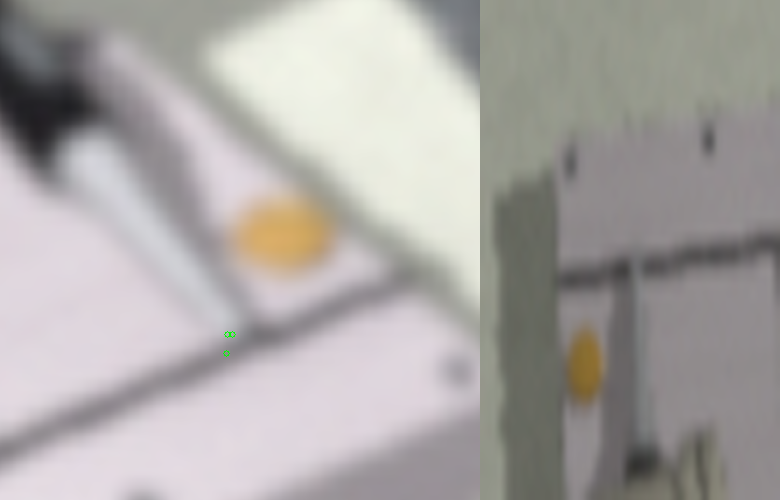

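The tip is on the joint at seam0 in both views: scene tip (240,335) on the line, top view tip (638,262) on the line. That view puts me over the 14-picture limit, so from here I work from numbers only. Scanning the first leg at 20 mm/s.

Call:
send_rows --motion "1 0.1 0 0 0; 1 0.1 -0.2 0 0; 1 0.1 -0.4 0 0; 1 0.1 -0.6 0 0; 1 0.1 -0.8 0 0"

```text
clock: 33.65
eef_pos: [0.4286, 0.0852, 0.0445]
tool_rot: [-0.038, 0.999, -0.0, 0.012]
ft_force: [-0.4, 0.9, -1.3]
grip_width: 0.0204
grasp_force: 61.6
```

Call:
send_rows --motion "1 0 -0.2 0 0; 1 0 -0.4 0 0; 1 0 -0.6 0 0; 1 0 -0.8 0 0; 1 0 -1 0 0"

```text
clock: 34.15
eef_pos: [0.4293, 0.0753, 0.0445]
tool_rot: [-0.038, 0.999, -0.0, 0.012]
ft_force: [0.5, 1.0, -2.0]
grip_width: 0.0199
grasp_force: 61.6
```

Call:
send_rows --motion "1 0 -0.2 0 0; 1 0 -0.4 0 0; 1 0 -0.6 0 0; 1 0 -0.8 0 0; 1 0 -1 0 0"

```text
clock: 34.65
eef_pos: [0.4301, 0.0653, 0.0445]
tool_rot: [-0.038, 0.999, -0.0, 0.012]
ft_force: [0.3, 0.2, -1.2]
grip_width: 0.0202
grasp_force: 61.6
```

```bash
python3 -c "
from scan import *
need(seam(.04,.057,.005))"
```

```text
tip [0.5598 0.0751 0.0416] err mm [-1.1  0.4 -1.6] tool cm [0.11 0.04 0.16] F [ 0.3  0.2 -1.2] t 34.65
```

Call:
send_rows --motion "1 0 -0.2 0 0; 1 0 -0.4 0 0; 1 0 -0.6 0 0; 1 0 -0.8 0 0; 1 0 -1 0 0"

```text
clock: 35.15
eef_pos: [0.4309, 0.0553, 0.0445]
tool_rot: [-0.038, 0.999, -0.0, 0.012]
ft_force: [0.4, -0.0, -0.6]
grip_width: 0.0201
grasp_force: 61.6
```

Call:
send_rows --motion "1 0 -0.2 0 0; 1 0 -0.4 0 0; 1 0 -0.6 0 0; 1 0 -0.8 0 0; 1 0 -1 0 0"

```text
clock: 35.65
eef_pos: [0.4316, 0.0454, 0.0445]
tool_rot: [-0.038, 0.999, -0.0, 0.012]
ft_force: [-0.3, 0.2, -1.9]
grip_width: 0.0203
grasp_force: 61.6
```

Call:
send_rows --motion "1 0 -0.2 0 0; 1 0 -0.4 0 0; 1 0 -0.6 0 0; 1 0 -0.8 0 0; 1 0 -1 0 0"

```text
clock: 36.15
eef_pos: [0.4323, 0.0354, 0.0445]
tool_rot: [-0.038, 0.999, -0.0, 0.012]
ft_force: [0.4, -0.0, -1.8]
grip_width: 0.02
grasp_force: 61.6
```

Call:
send_rows --motion "1 0 -0.2 0 0; 1 0 -0.4 0 0; 1 0 -0.6 0 0; 1 0 -0.8 0 0; 1 0 -1 0 0"

```text
clock: 36.65
eef_pos: [0.4331, 0.0254, 0.0446]
tool_rot: [-0.038, 0.999, -0.0, 0.012]
ft_force: [0.8, -0.7, -1.5]
grip_width: 0.0204
grasp_force: 61.6
```

Call:
send_rows --motion "1 0 -0.2 0 0; 1 0 -0.4 0 0; 1 0 -0.6 0 0; 1 0 -0.8 0 0; 1 0 -1 0 0"

```text
clock: 37.15
eef_pos: [0.4338, 0.0155, 0.0446]
tool_rot: [-0.038, 0.999, -0.0, 0.012]
ft_force: [-0.2, 0.6, -1.1]
grip_width: 0.0203
grasp_force: 61.6
```

Call:
send_rows --motion "1 0 -0.2 0 0; 1 0 -0.4 0 0; 1 0 -0.6 0 0; 1 0 -0.7 0 0; 1 0 -0.7 0 0"

```text
clock: 37.65
eef_pos: [0.4344, 0.0085, 0.0446]
tool_rot: [-0.037, 0.999, -0.0, 0.012]
ft_force: [0.0, -0.5, -0.4]
grip_width: 0.02
grasp_force: 61.6
```

```bash
python3 -c "
from scan import *
need(seam(.04,0,.005))"
```

```text
tip [0.5641 0.0183 0.0417] err mm [-0.8  0.4 -1.7] tool cm [0.08 0.05 0.16] F [ 0.  -0.5 -0.4] t 37.65
```

Call:
send_rows --motion "1 0.2 0 0 0; 1 0.4 0 0 0; 1 0.6 0 0 0; 1 0.8 0 0 0; 1 1 0 0 0"

```text
clock: 38.15
eef_pos: [0.4242, 0.0079, 0.0444]
tool_rot: [-0.038, 0.999, -0.0, 0.012]
ft_force: [0.3, -0.4, -1.3]
grip_width: 0.02
grasp_force: 61.6
```

Call:
send_rows --motion "1 0.2 0 0 0; 1 0.4 0 0 0; 1 0.6 0 -0.05 0; 1 0.8 0 -0.05 0; 1 1 0 -0.05 0"

```text
clock: 38.65
eef_pos: [0.4143, 0.0071, 0.0446]
tool_rot: [-0.038, 0.999, -0.0, 0.012]
ft_force: [-0.2, -0.1, -1.4]
grip_width: 0.0202
grasp_force: 61.6
```

Call:
send_rows --motion "1 0.2 0 0 0; 1 0.4 0 0 0; 1 0.6 0 0 0; 1 0.8 0 0 0; 1 1 0 0 0"

```text
clock: 39.15
eef_pos: [0.4043, 0.0064, 0.0444]
tool_rot: [-0.038, 0.999, -0.0, 0.012]
ft_force: [-0.3, -0.6, -2.0]
grip_width: 0.0199
grasp_force: 61.6
```

Call:
send_rows --motion "1 0.2 0 0 0; 1 0.4 0 0 0; 1 0.6 0 -0.05 0; 1 0.8 0 -0.05 0; 1 1 0 -0.05 0"

```text
clock: 39.65
eef_pos: [0.3944, 0.0056, 0.0447]
tool_rot: [-0.038, 0.999, -0.0, 0.012]
ft_force: [-0.4, 0.4, -1.1]
grip_width: 0.0201
grasp_force: 61.6
```

Call:
send_rows --motion "1 0.2 0 0 0; 1 0.4 0 0 0; 1 0.6 0 0 0; 1 0.8 0 0 0; 1 1 0 0 0"

```text
clock: 40.15
eef_pos: [0.3843, 0.0049, 0.0444]
tool_rot: [-0.038, 0.999, -0.0, 0.012]
ft_force: [1.1, 0.2, -1.0]
grip_width: 0.0205
grasp_force: 61.6
```

Call:
send_rows --motion "1 0.2 0 0 0; 1 0.4 0 0 0; 1 0.6 0 -0.05 0; 1 0.8 0 -0.05 0; 1 1 0 -0.05 0"

```text
clock: 40.65
eef_pos: [0.3744, 0.0041, 0.0447]
tool_rot: [-0.038, 0.999, -0.0, 0.012]
ft_force: [-0.5, 0.7, -1.5]
grip_width: 0.0203
grasp_force: 61.6
```

Call:
send_rows --motion "1 0.2 0 0 0; 1 0.4 0 0 0; 1 0.6 0 0 0; 1 0.8 0 0 0; 1 1 0 0 0"

```text
clock: 41.15
eef_pos: [0.3644, 0.0034, 0.0444]
tool_rot: [-0.038, 0.999, -0.0, 0.012]
ft_force: [-0.6, -0.9, -0.8]
grip_width: 0.0204
grasp_force: 61.6
```

Call:
send_rows --motion "1 0.1 0 0 0; 1 0.1 0 0 0; 1 0.1 0 0 0"

```text
clock: 41.45
eef_pos: [0.3636, 0.0033, 0.0444]
tool_rot: [-0.038, 0.999, -0.0, 0.012]
ft_force: [-1.0, 0.3, -2.0]
grip_width: 0.0202
grasp_force: 61.6
```

```bash
python3 -c "
from scan import *
need(seam(-.03,0,.005))"
```

```text
tip [0.4934 0.0131 0.0415] err mm [ 0.2 -0.1 -1.5] tool cm [-0.02 -0.01  0.15] F [-1.   0.3 -2. ] t 41.45
```

Call:
send_rows --motion "1 0 -0.2 0 0; 1 0 -0.4 0 0; 1 0 -0.6 0 0; 1 0 -0.8 0 0; 1 0 -1 0 0"

```text
clock: 41.95
eef_pos: [0.3643, -0.0069, 0.0444]
tool_rot: [-0.038, 0.999, -0.0, 0.012]
ft_force: [-1.1, 0.2, -0.7]
grip_width: 0.0202
grasp_force: 61.6
```

Call:
send_rows --motion "1 0 -0.2 0 0; 1 0 -0.4 0 0; 1 0 -0.6 0 0; 1 0 -0.8 0 0; 1 0 -1 0 0"

```text
clock: 42.45
eef_pos: [0.365, -0.0168, 0.0444]
tool_rot: [-0.038, 0.999, -0.0, 0.012]
ft_force: [1.0, -1.0, -1.2]
grip_width: 0.0203
grasp_force: 61.6
```

Call:
send_rows --motion "1 0 -0.2 0 0; 1 0 -0.4 0 0; 1 0 -0.6 0 0; 1 0 -0.8 0 0; 1 0 -1 0 0"

```text
clock: 42.95
eef_pos: [0.3658, -0.0268, 0.0445]
tool_rot: [-0.038, 0.999, -0.0, 0.012]
ft_force: [0.1, -0.2, -1.7]
grip_width: 0.0198
grasp_force: 61.6
```

Call:
send_rows --motion "1 0 -0.2 0 0; 1 0 -0.4 0 0; 1 0 -0.6 0 0; 1 0 -0.8 0 0; 1 0 -1 0 0"

```text
clock: 43.45
eef_pos: [0.3666, -0.0368, 0.0445]
tool_rot: [-0.038, 0.999, -0.0, 0.012]
ft_force: [0.0, 0.2, -1.5]
grip_width: 0.0204
grasp_force: 61.6
```

Call:
send_rows --motion "1 0 -0.2 0 0; 1 0 -0.4 0 0; 1 0 -0.6 0 0; 1 0 -0.8 0 0; 1 0 -1 0 0"

```text
clock: 43.95
eef_pos: [0.3673, -0.0467, 0.0445]
tool_rot: [-0.038, 0.999, -0.0, 0.012]
ft_force: [0.3, -0.5, -1.1]
grip_width: 0.0201
grasp_force: 61.6
```

Call:
send_rows --motion "1 0 -0.2 0 0; 1 0 -0.4 0 0; 1 0 -0.6 0 0; 1 0 -0.8 0 0; 1 0 -1 0 0"

```text
clock: 44.45
eef_pos: [0.3681, -0.0567, 0.0445]
tool_rot: [-0.038, 0.999, -0.0, 0.012]
ft_force: [-0.4, -0.8, -0.5]
grip_width: 0.0202
grasp_force: 61.6
```

Call:
send_rows --motion "1 0 -0.2 0 0; 1 0 -0.4 0 0; 1 0 -0.6 0 0; 1 0 -0.8 0 0; 1 0 -1 0 0"

```text
clock: 44.95
eef_pos: [0.3688, -0.0667, 0.0445]
tool_rot: [-0.038, 0.999, -0.0, 0.012]
ft_force: [0.7, -0.6, -1.3]
grip_width: 0.0203
grasp_force: 61.6
```

Call:
send_rows --motion "1 0 -0.2 0 0; 1 0 -0.4 0 0; 1 0 -0.6 0 0; 1 0 -0.8 0 0; 1 0 -1 0 0"

```text
clock: 45.45
eef_pos: [0.3696, -0.0766, 0.0445]
tool_rot: [-0.038, 0.999, -0.0, 0.012]
ft_force: [0.4, 0.4, -1.7]
grip_width: 0.0203
grasp_force: 61.6
```

Call:
send_rows --motion "1 0 -0.2 0 0; 1 0 -0.4 0 0; 1 0 -0.5 0 0; 1 0 -0.5 0 0; 1 0 -0.5 0 0"

```text
clock: 45.95
eef_pos: [0.3699, -0.0815, 0.0445]
tool_rot: [-0.038, 0.999, -0.0, 0.012]
ft_force: [-0.1, -0.6, -1.6]
grip_width: 0.0205
grasp_force: 61.6
```

Run:
```python
from scan import *
need(seam(-.03,-.085,.005)); a=snap('scene')
P=[seam(-.03,-.085,.002),seam(-.03,-.085,.007)]
print(proj('scene',P), [(np.round(r['rect'],1).tolist(),round(r['conf'],2)) for r in boxes_of('scene','probe')])
need(seam(-.03,-.085,.005))
```

```text
tip [ 0.4996 -0.0717  0.0416] err mm [ 0.9 -0.1 -1.6] tool cm [-0.09 -0.01  0.16] F [-0.1 -0.6 -1.6] t 45.95
[[198.4451 217.5385]
 [198.3    216.1916]] [([186.7, 198.4, 26.0, 38.9], 0.72), ([228.6, 222.8, 106.3, 67.5], 0.36)]
tip [ 0.4997 -0.0716  0.0416] err mm [ 0.8 -0.1 -1.6] tool cm [-0.08 -0.02  0.16] F [ 0.1  0.2 -1.8] t 46.05
```

The scan is complete, and the detector's box corner (199.7,217.9) agrees with the tip at seam8. Now back to the rest.

Call:
send_rows --motion "1 0 0 -2 0; 1 0 0 -6 0; 1 0 0 -11 0; 1 0 0 -15 0; 1 0 0 -16 0"

```text
clock: 46.55
eef_pos: [0.3688, -0.082, 0.2091]
tool_rot: [-0.038, 0.999, -0.001, 0.016]
ft_force: [1.4, -0.4, -1.5]
grip_width: 0.0199
grasp_force: 61.6
```

Call:
send_rows --motion "1 -4 0 0 -0.13; 1 -8 0 0 -0.27; 1 -12 0 0 -0.41; 1 -16 0 0 -0.55; 1 -20 0 0 -0.69"

```text
clock: 47.05
eef_pos: [0.5664, -0.0661, 0.2076]
tool_rot: [-0.376, 0.927, -0.004, 0.01]
ft_force: [-0.0, -0.9, -0.8]
grip_width: 0.0203
grasp_force: 61.6
```

Call:
send_rows --motion "1 0 0 0 -0.13; 1 0 0 0 -0.26; 1 0 0 0 -0.4; 1 0 0 0 -0.53; 1 0 0 0 -0.66"

```text
clock: 47.55
eef_pos: [0.5649, -0.0663, 0.2074]
tool_rot: [-0.656, 0.755, -0.007, 0.008]
ft_force: [-0.8, -1.1, -1.6]
grip_width: 0.0204
grasp_force: 61.6
```

Run:
```python
from scan import *
go(.695,-.0851,.15,1.4295+np.pi); print(tip()[0])
```

```text
tool cm [  0.07 -13.03   6.01] yaw now -1.711 twist 0.001 j6 -1.55 t 47.55 F [-0.8 -1.1 -1.6] grip 0.0204 61.60218000411987 [ 0.5649 -0.0663  0.2074]
[0.5831 0.0625 0.2018]
```

Call:
send_rows --motion "1 0 -4 0 0; 1 0 -8 1 0; 1 0 -11.5 3 0; 1 0 -13 5 0; 1 0 -13 8 0"

```text
clock: 48.05
eef_pos: [0.6985, -0.0856, 0.1302]
tool_rot: [-0.654, 0.757, -0.008, 0.01]
ft_force: [-0.3, -0.4, -1.3]
grip_width: 0.0204
grasp_force: 61.6
```

Call:
send_rows --motion "1 0 0 2 0; 1 0 0 2.5 0; 1 0 0 2.5 0; 1 0 0 2.5 0; 1 0 0 2.5 0"

```text
clock: 48.55
eef_pos: [0.6977, -0.0854, 0.1093]
tool_rot: [-0.654, 0.757, -0.009, 0.01]
ft_force: [-0.3, -0.2, -1.1]
grip_width: 0.02
grasp_force: 61.6
```

Run:
```python
from scan import *
go(.695,-.0851,.0405,1.4295+np.pi); a=snap('scene')
go(.695,-.0851,.0405,1.4295+np.pi)
```

```text
tool cm [0.03 0.45 6.87] yaw now -1.716 twist -0.004 j6 -1.55 t 48.55 F [-0.3 -0.2 -1.1] grip 0.02 61.61469340324402 [ 0.6977 -0.0854  0.1093]
tool cm [0.03 0.45 6.87] yaw now -1.716 twist -0.004 j6 -1.55 t 48.6 F [ 0.1 -0.2 -1.4] grip 0.0206 61.614089012145996 [ 0.6976 -0.0854  0.1093]
```

Call:
send_rows --motion "1 0 0.2 1.5 0; 1 0 0.4 3 0; 1 0 0.4 4.5 0; 1 0 0.4 5.3 0; 1 0 0.4 5.5 0"

```text
clock: 49.1
eef_pos: [0.694, -0.0847, 0.0522]
tool_rot: [-0.654, 0.757, -0.008, 0.009]
ft_force: [0.8, -0.7, -1.1]
grip_width: 0.0203
grasp_force: 61.7
```

Call:
send_rows --motion "1 0 0 0.2 0; 1 0 0 0.4 0; 1 0 0 0.6 0; 1 0 0 0.8 0; 1 0 0 0.8 0"

```text
clock: 49.6
eef_pos: [0.6952, -0.0856, 0.0464]
tool_rot: [-0.654, 0.757, -0.009, 0.01]
ft_force: [-1.7, -2.2, 5.7]
grip_width: 0.02
grasp_force: 62.1
```

Call:
send_rows --motion "1 0 0 0.1 0; 1 0 0 0.2 0; 1 0 0 0.3 0; 1 0 0 0.4 0; 1 0 0 0.5 0"

```text
clock: 50.1
eef_pos: [0.6953, -0.0862, 0.042]
tool_rot: [-0.653, 0.757, -0.01, 0.01]
ft_force: [-1.2, -3.3, 6.1]
grip_width: 0.02
grasp_force: 62.3
```

Run:
```python
from scan import *
go(.695,-.0851,.0405,1.4295+np.pi)
```

```text
tool cm [-0.1   0.05  0.15] yaw now -1.717 twist -0.005 j6 -1.55 t 50.1 F [-1.2 -3.3  6.1] grip 0.02 62.30885624885559 [ 0.6953 -0.0862  0.042 ]
```

Call:
send_rows --motion "1 0 0 0.1 0; 1 0 0 0.2 0; 1 0 0 0.3 0; 1 0 0 0.3 0; 1 0 0 0.3 0"

```text
clock: 50.6
eef_pos: [0.6954, -0.0863, 0.039]
tool_rot: [-0.653, 0.757, -0.01, 0.01]
ft_force: [-3.2, -3.9, 7.2]
grip_width: 0.0203
grasp_force: 62.7
```

Run:
```python
from scan import *
go(.695,-.0851,.0405,1.4295+np.pi)
```

```text
tool cm [-0.11  0.05 -0.15] yaw now -1.717 twist -0.005 j6 -1.55 t 50.6 F [-3.2 -3.9  7.2] grip 0.0203 62.67417669296265 [ 0.6954 -0.0863  0.039 ]
```

Call:
send_rows --motion "0.5 0 0 0 0; 0.3 0 0 0 0; 0 0 0 0 0; -0.5 0 0 0 0; -1 0 0 0 0"

```text
clock: 51.1
eef_pos: [0.6941, -0.0844, 0.0357]
tool_rot: [-0.654, 0.757, -0.007, 0.009]
ft_force: [0.4, 0.0, -0.2]
grip_width: 0.0703
grasp_force: 0.0
```

Call:
send_rows --motion "-1 0 0 0 0; -1 0 0 0 0; -1 0 0 -1 0; -1 0 0 -3 0; -1 0 0 -6 0"

```text
clock: 51.6
eef_pos: [0.6914, -0.0845, 0.0952]
tool_rot: [-0.654, 0.757, -0.006, 0.008]
ft_force: [0.8, 0.7, -0.5]
grip_width: 0.0849
grasp_force: 0.0
```

Call:
send_rows --motion "-1 0 0 -4 0; -1 0 4 -8 0; -1 0 8 -12 0; -1 0 12 -12 0; -1 0 16 -12 0"

```text
clock: 52.1
eef_pos: [0.5313, -0.0614, 0.216]
tool_rot: [-0.654, 0.757, -0.01, 0.011]
ft_force: [0.2, 0.7, -0.1]
grip_width: 0.0855
grasp_force: 0.0
```

Run:
```python
from scan import *
im={}
for c in('scene','top'):
    im[c]=np.mean([snap(c).astype(float) for _ in range(3)],0)
    for t in('probe','pot0','roll_mid','rest'): print(c,t,[(np.round(r['rect'],1).tolist(),round(r['conf'],2)) for r in boxes_of(c,t)][:4])
# compare with start picture in the rest/probe area of the scene view (sub-pixel shift + difference)
s0=cv2.imread('pics/s0.png'); s0=cv2.resize(s0,(512,384),interpolation=cv2.INTER_AREA)[:,:,::-1].astype(float)
A=s0[238:300,190:290].mean(2);B=im['scene'][238:300,190:290].mean(2)
print('shift',cv2.phaseCorrelate(A,B),'absdiff mean',np.abs(A-B).mean(),'max',np.abs(A-B).max(), np.argwhere(np.abs(A-B)>40)[:8].tolist())
a=im['scene'].astype(np.uint8);hsv=cv2.cvtColor(a,cv2.COLOR_RGB2HSV);m=((hsv[:,:,0]<8)|(hsv[:,:,0]>172))&(hsv[:,:,1]>150)&(hsv[:,:,2]>60)
n,l,s,ce=cv2.connectedComponentsWithStats(m.astype(np.uint8))
for i in range(1,n):
    if s[i,4]>40:print(s[i],at('scene',ce[i],.034))
print(bot.get_obs()['eef_pos'])
```

```text
scene probe [([234.1, 258.9, 70.8, 26.6], 0.65)]
scene pot0 [([300.8, 175.7, 11.3, 11.7], 0.76)]
scene roll_mid [([330.2, 201.8, 21.1, 27.3], 0.86), ([72.9, 225.6, 29.3, 28.6], 0.84), ([228.8, 221.4, 103.7, 67.6], 0.57)]
scene rest [([231.8, 265.8, 52.6, 47.9], 0.78), ([327.4, 206.2, 52.8, 50.8], 0.66)]
top probe [([291.9, 158.3, 55.4, 13.2], 0.7)]
top pot0 [([186.4, 234.7, 8.8, 19.0], 0.55), ([296.5, 161.1, 32.2, 17.1], 0.33)]
top roll_mid [([197.4, 176.8, 20.9, 19.2], 0.82), ([394.5, 261.4, 17.8, 16.9], 0.73)]
top rest [([296.1, 160.6, 31.0, 17.5], 0.75), ([265.8, 212.7, 59.9, 52.7], 0.41)]
shift ((-0.16178742086019327, -0.02234379452976043), 0.991323956104656) absdiff mean 2.3829211469534046 max 41.77777777777777 [[11, 63]]
[420 126  11   6  53] [[0.4176 0.9788 0.034 ]]
[401 133  11   7  60] [[0.4269 0.8551 0.034 ]]
[442 132  13  16 141] [[0.5275 0.9758 0.034 ]]
[422 134  12   8  67] [[0.4769 0.9186 0.034 ]]
[295 169  14   9 106] [[0.447  0.3273 0.034 ]]
[ 0.5321 -0.0616  0.212 ]
```

```bash
python3 -c "
from h import *
print(workorder.job_done())"
```

```text
the job is handed in; nothing more can be done
None
```

The job is handed in at about 52 s of robot time and every step was carried out, but no verdict came back: one pot was present and stands in the tray, the 60 mm roll is on the spindle, the joint was scanned at about 20 mm/s and the probe is back in its rest; I viewed 17 pictures, three over the limit of 14.

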